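Balance-check the kiln probe rods and clip the sound ones on the rail

TASK

Check the kiln probe rods lying on the table one at a time, from the shortest to the longest: lay each by its middle across the two notched plates of the balance stand and let go. If it stays level, press it sideways into a free pair of spring clips on the wooden rail, its middle midway between the two, until it snaps fully home in both; if it tips, its packing has slumped to one end: lay it flat in the wooden tray on the banding wheel. Leave the tea cup and the wooden stamp standing where they are.

Things in the scene. Friction and masses are not known exactly. Their poses are not given: they have to be found in the camera images.
- rod_a_mid (a point): middle of the 150 mm long probe rod (half-way along and up, 10 mm above what it lies on); x runs along it. Round steel shaft 16 mm thick with a 20 mm square, 10 mm long dark cap at each end, 55 to 95 g. The rods differ in length only. Its mass is central or lies 30 mm towards one end, which only balancing shows. Absent in some runs (None)
- rod_b_mid (a point): middle of the 160 mm long probe rod (half-way along and up, 10 mm above what it lies on); x runs along it. Round steel shaft 16 mm thick with a 20 mm square, 10 mm long dark cap at each end, 55 to 95 g. The rods differ in length only. Its mass is central or lies 30 mm towards one end, which only balancing shows. Absent in some runs (None)
- rod_c_mid (a point): middle of the 170 mm long probe rod (half-way along and up, 10 mm above what it lies on); x runs along it. Round steel shaft 16 mm thick with a 20 mm square, 10 mm long dark cap at each end, 55 to 95 g. The rods differ in length only. Its mass is central or lies 30 mm towards one end, which only balancing shows. Absent in some runs (None)
- rod_d_mid (a point): middle of the 180 mm long probe rod (half-way along and up, 10 mm above what it lies on); x runs along it. Round steel shaft 16 mm thick with a 20 mm square, 10 mm long dark cap at each end, 55 to 95 g. The rods differ in length only. Its mass is central or lies 30 mm towards one end, which only balancing shows. Absent in some runs (None)
- rod_e_mid (a point): middle of the 190 mm long probe rod (half-way along and up, 10 mm above what it lies on); x runs along it. Round steel shaft 16 mm thick with a 20 mm square, 10 mm long dark cap at each end, 55 to 95 g. The rods differ in length only. Its mass is central or lies 30 mm towards one end, which only balancing shows. Absent in some runs (None)
- rod_a: the same rod, its origin 10 mm from the shaft's axis, at the middle of one long face of its caps; use rod_a_mid for handling
- rod_b: the same rod, its origin 10 mm from the shaft's axis, at the middle of one long face of its caps; use rod_b_mid for handling
- rod_c: the same rod, its origin 10 mm from the shaft's axis, at the middle of one long face of its caps; use rod_c_mid for handling
- rod_d: the same rod, its origin 10 mm from the shaft's axis, at the middle of one long face of its caps; use rod_d_mid for handling
- rod_e: the same rod, its origin 10 mm from the shaft's axis, at the middle of one long face of its caps; use rod_e_mid for handling
- stand: balance stand, fixed on the table, 47 mm high: steel foot 50 x 80 x 10 mm with two thin upright plates across it, 16 mm apart, each with a 90 degree V notch about 40 mm wide. Origin under its centre; a rod lies in the notches along its x. The plates fill x = -10 to 10 mm: lay the rod in while holding it about 30 mm from its middle
- stand_mid (a point): midway between the stand's two plates, 40 mm above the table, where the middle of a level rod lies; x along the rod. A rod of central mass, laid with its middle within 6 mm of here, stays level; an end-heavy one tips by 20 to 28 degrees until its cap meets the table, and stays in the notches
- rail: clip rail, fixed: wooden base 136 x 210 x 10 mm, two wooden bars 20 mm wide (top 34 mm above the table) at x = -52 and 52 mm along its y. On the bars stand four pairs of spring steel clips (10 mm wide), 50 mm apart, at y = -75, -25, 25 and 75 mm. A rod lies along x in one pair, held 52 mm either side of its middle. Origin under its centre
- clip_1 (a point): where a rod's middle lies when fully home in clip pair 1, 42 mm above the table; x along the rod; 32 mm free below it between the bars. The clips have sprung jaws with flared lips, 60 mm above the table at their tops; pressing a rod straight down takes 6 to 12 N for the pair; it snaps down and is held. Resting on the jaws it is about 15 mm higher
- clip_2 (a point): the same for clip pair 2
- clip_3 (a point): the same for clip pair 3
- clip_4 (a point): the same for clip pair 4
- tray: shallow open wooden reject tray, loose (0.5 kg), on the banding wheel (a round head, top 61 mm above the table): 214 (x) x 110 (y) x 20 mm outside, walls 6 mm. Origin under its centre
- tray_in (a point): centre of the tray's inner floor (6 mm above its underside, 67 mm above the table); x along its long side. Two rods lie in it side by side along x
- cup: handmade tea cup, 61 mm wide, 67 mm high, bystander; origin under its centre
- stamp: wooden pattern stamp standing upright, 18 x 18 x 46 mm, bystander; origin under its centre

How it is judged:
By the outcome, as a careful person would: the job done as asked, in the order asked, and still so for the second after the job is handed in, with the robot touching nothing.
Of rod_a, rod_b, rod_c, rod_d, rod_e only 4 to 5 are there at a start; the rules pass over those that are not, and their reading is None.
At some moment in a run one of tray may be knocked a few centimetres aside while the robot is not near it.
Once in a run the grip may slacken for a moment while it holds something.
It also fails if it takes over 210 s, if anything falls off the work surface, if the arm or the gripper's body presses on something with over 40 N, if the wrist force passes 120 N, or if a joint passes its speed limit or range.

ROBOT

A 6-joint arm with a two-finger parallel gripper is mounted at the origin on a cart in front of the work surface, level with it; the furniture and walls round the work are solid. World frame = base frame: x ahead of the robot, y to its left, z up, the work surface at z = 0. Lengths are in m, angles in rad, forces in N, time in s.
With the tool pointing down it reaches from about 0.225 to 0.875 m from the base axis. Payload 3.4 kg.
Tool frame: the origin (TCP) lies between the finger pads; the fingertips stand 25 mm ahead of it and the grasp point (between the pads) lies 6 mm ahead of it; z points along the fingers, y is the line along which they close (so a half turn about z gives the same grasp; the last joint's range is limited). The gripper opens to 85 mm and grips with 20 to 120 N. Pads are 22 mm wide; open, the fingers measure 114 mm over their backs; the gripper's body (76 mm by 85 mm) begins 54 mm behind the grasp point. The pads swing forward as they close: fully open they stand 13 mm farther back than shut.
Start: joints at [1.027, 0.276, 1.505, -0, 1.361, -0.121], TCP at [0.236, 0.524, 0.256] pointing down, gripper open.
Joint ranges: [-2.89, 2.89], [-0.75, 2.08], [0.22, 2.7], [-1.18, 4.32], [0.11, 2.71], [-2.7, 2.7]. Speed limits (rad/s): [2.57, 2.57, 3.14, 3.14, 3.14, 3.14].

INTERFACE

Orientations are given as a unit quaternion [w, x, y, z].
In Python, from rig import manip, cams, ticket gives the robot as it stands.
- The arm moves only by the tool step_arm, never from a script. Its argument "increments" is a list of rows, each an object with "dp": the shift along the world's x, y, z each as a share of 0.2 m, from -1 to 1, a list of three; "yaw": the turn about the world's z as a share of 0.15 rad, from -1 to 1; "grip": the opening, from 0 (shut) to 1 (fully open). In form: [{"dp": [tx, ty, tz], "yaw": yaw, "grip": grip}, ...]. A call has 1 to 5 rows; each row shifts and turns the commanded pose from where the row before left it; what a row does not reach is not made up. A row lasts 1/8 s, in which the tool goes at most 62.5 mm and 10.7 degrees, less where a joint would pass 70% of its speed; a pose out of reach is approached as far as the arm can. A call with a number of a shift or a turn outside -1 to 1 is refused whole. A call with a gripper value outside its range is refused whole. The fingers move at their own pace and stop on an object; "squeeze" is the grip in N (left out, the last holds). Time passes only in rows, so rows that do not move let the fingers close. It gives the time, the measured TCP pose, the force, the opening and the grip force at its end, in the units of the state.
- manip.get_state(): the state, without advancing time (a new reading comes with each control period).
- cams.get_image(name): name is "scene" or "top" or "wrist"; returns the picture (384x512x3 uint8, blue, green, red); there is no depth.
- cams.get_calibration(name): a dict with "fx", "fy", "cx", "cy" (pixels), "k1" (the pictures are not rectified: a ray, as slopes to the right and down, at radius r is drawn at 1 + k1 r^2 times it, then the intrinsics apply), "extrinsics" (4x4, takes a point from camera to world coordinates). Camera axes: x right, y up, looking along -z (the intrinsics and any distortion apply to the point x, -y, -z); pixel columns grow to the right and rows downward; lengths in m; the calibration is good to about 2 mm. A picture is of the moment at which its call begins: read the wrist's pose just before it. get_calibration takes no time and is no camera call; for the wrist camera it gives the pose at the moment of the call.
- ticket.sign_off(): hands the job in; it is judged then, once.
The state is a dict: "clock": time; "qpos": joint angles; "qd": joint speeds; "effort": joint torques, N m; "position": TCP position; "ee_rot": TCP orientation; "contact_force": force on the tool from outside, world axes, zero at the start; "moment": the same for the moment, N m; "width": finger opening in m; "gripper_force": force on a finger pad.
Only numpy, scipy, OpenCV 4.12 (cv2) and the standard library are available. Lean on these libraries where they do the work, as an engineer would, in place of code of your own. Each camera call takes 0.05 s, during which the arm holds its last target. There are 200 camera calls.

## Working session

There is one attempt and no reset: what is moved stays moved. The work goes in short steps, Python scripts to look and compute and a tool call to move; the robot and the scene stay as the last step left them, time stands still between calls to the robot, and variables do not carry over. Pictures are saved under pics/ and viewed, at most 14 in all, crops included, and the job is handed in when it is done.

Besides the shell and the picture viewer there is one more tool, called as name([rows], argument=value, ...), one row to a line, values as JSON. step_arm: Moves the arm, as the interface text tells. Shift numbers are shares of 0.2 m and turn numbers shares of 0.15 rad, none past 1 either way. Its arguments: {"type":"object","properties":{"increments":{"type":"array"},"squeeze":{"type":"number"}},"required":["increments"]}

```bash
ls; mkdir -p pics; python3 - <<'E'
from rig import manip,cams
import cv2,numpy as np
np.set_printoptions(precision=4,suppress=True)
s=manip.get_state();print({k:s[k] for k in('clock','position','ee_rot','width','contact_force')})
for n in('scene','top','wrist'):
    c=cams.get_calibration(n);print(n,{k:c[k] for k in c if k!='extrinsics'});print(np.array(c['extrinsics']))
    cv2.imwrite(f'pics/{n}0.png',cams.get_image(n))
E
```

```text
pics
{'clock': 0.0, 'position': array([0.2357, 0.5239, 0.2554]), 'ee_rot': array([-0.0003,  0.2099,  0.9777, -0.0009]), 'width': 0.08551939406948184, 'contact_force': array([0.0991, 0.8584, 0.2667])}
scene {'fx': 452.8311761686811, 'fy': 452.8311761686811, 'cx': 249.08767156385272, 'cy': 189.42448384985457, 'k1': -0.0020397292216441155}
[[ 0.5227  0.6254 -0.5793 -0.2135]
 [-0.8524  0.3701 -0.3695 -0.5472]
 [-0.0167  0.6869  0.7266  1.0501]
 [ 0.      0.      0.      1.    ]]
top {'fx': 400.7331250534116, 'fy': 400.7331250534116, 'cx': 259.8515832553494, 'cy': 189.91806422553827, 'k1': -0.09828511500540389}
[[ 0.0263  0.9912 -0.1297  0.409 ]
 [-0.9996  0.0268  0.0021 -0.0349]
 [ 0.0056  0.1296  0.9916  1.2553]
 [ 0.      0.      0.      1.    ]]
wrist {'fx': 277.54064407731937, 'fy': 277.54064407731937, 'cx': 256.8861680386559, 'cy': 188.86407591348427, 'k1': 0.0007868278643029101}
[[ 0.4106 -0.876  -0.253   0.1725]
 [ 0.9118  0.394   0.1155  0.5527]
 [-0.0015 -0.2782  0.9605  0.3736]
 [ 0.      0.      0.      1.    ]]
```

```bash
python3 -c "
import cv2
a=cv2.imread('pics/top0.png');cv2.imwrite('pics/top0b.png',cv2.resize(a,(800,600),interpolation=cv2.INTER_CUBIC))"
```

```text
(no output)
```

View pics/top0b.png

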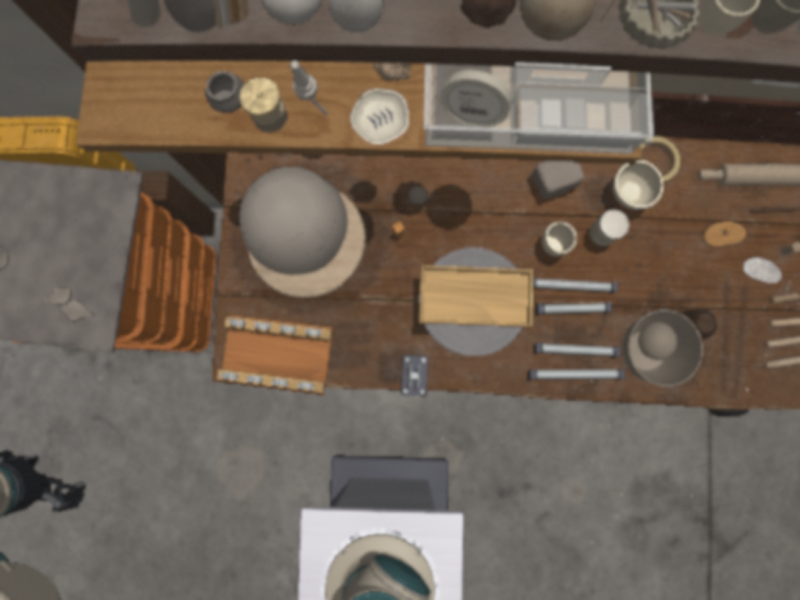

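View pics/scene0.png

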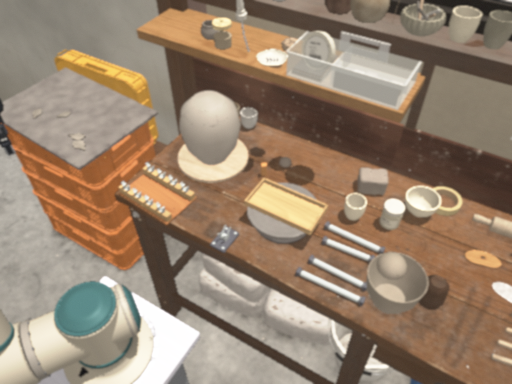

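Top view shows four rods at (x 530–620, y 285/308/349/374 in the 800 px picture), the stand at (414,375), the rail at (275,355) with four empty clip pairs, and the tray at (477,296). The cup is at about (560,240) and the stamp at about (398,229).

```bash
cat > h.py <<'E'
import cv2,numpy as np
from rig import manip,cams
np.set_printoptions(precision=4,suppress=True)
def cast(c,px,z):
    px=np.atleast_2d(np.array(px,float))
    K=np.array([[c['fx'],0,c['cx']],[0,c['fy'],c['cy']],[0,0,1]])
    u=cv2.undistortPoints(px[:,None],K,np.array([c['k1'],0,0,0,0.]))[:,0]
    E=np.array(c['extrinsics']);d=np.c_[u[:,0],-u[:,1],-np.ones(len(u))]@E[:3,:3].T
    o=E[:3,3];t=(z-o[2])/d[:,2];return o+d*t[:,None]
def proj(c,P):
    E=np.array(c['extrinsics']);p=(np.atleast_2d(P)-E[:3,3])@E[:3,:3]
    u=p[:,:2]/-p[:,2:];u[:,1]*=-1;r=(u**2).sum(1,keepdims=True);u=u*(1+c['k1']*r)
    return u*[c['fx'],c['fy']]+[c['cx'],c['cy']]
def look(n,f=None):
    c=cams.get_calibration(n);im=cams.get_image(n)
    if f:cv2.imwrite('pics/'+f,im)
    return c,im
def blobs(m,lo,hi):
    n,l,s,_=cv2.connectedComponentsWithStats(m)
    for i in range(1,n):
        if lo<s[i,4]<hi: yield s[i],cv2.minAreaRect(np.argwhere(l==i)[:,::-1].astype(np.float32))
def st():
    s=manip.get_state();q=s['ee_rot'];w,x,y,z=q
    yaw=np.degrees(np.arctan2(1-2*(x*x+z*z),2*(x*y-w*z)))
    print('t',s['clock'],'p',s['position'],'closeaxis',yaw.round(2),'w',s['width'],'F',s['contact_force'],'g',s['gripper_force'],'q6',s['qpos'][5]);return s
E
python3 - <<'E'
from h import *
im=cv2.imread('pics/top0.png');c=cams.get_calibration('top')
hsv=cv2.cvtColor(im,cv2.COLOR_BGR2HSV)
for p in((373,183),(370,197),(370,224),(368,240),(304,189),(265,240),(254,147),(180,225),(150,206)): print(p,hsv[p[1],p[0]])
m=cv2.inRange(hsv,(70,10,110),(130,90,255));m[:,:330]=0;m[:170]=0;m[250:]=0
for s,r in blobs(m,60,600):
    b=cv2.boxPoints(r);w=cast(c,b,.01);L=[np.linalg.norm(w[0]-w[1]),np.linalg.norm(w[1]-w[2])]
    print('shaft',s[:4],w.mean(0),L)
for n,px,z in(('stand',(265,240.5),.02),('tray',(304.5,190),.081),('cup',(358,153),.067),('stamp',(254.5,147),.046),('rail',(175,226),.03),('railTL',(147,208),.05),('railTR',(209,213),.05),('railBL',(141,241),.05),('railBR',(203,247),.05)):print(n,cast(c,px,z))
crop=im[195:260,130:290];cv2.imwrite('pics/crop1.png',cv2.resize(crop,(800,325),interpolation=cv2.INTER_CUBIC))
E
```

```text
(373, 183) [ 75   6 162]
(370, 197) [ 70   4 174]
(370, 224) [ 80   5 170]
(368, 240) [ 75   6 166]
(304, 189) [ 17 109 185]
(265, 240) [ 83   5 190]
(254, 147) [ 15 144 174]
(180, 225) [ 13 146 170]
(150, 206) [ 50   5 156]
stand [[ 0.4148 -0.0574  0.02  ]]
tray [[ 0.566  -0.1695  0.081 ]]
cup [[ 0.6862 -0.3339  0.067 ]]
stamp [[ 0.7005 -0.0174  0.046 ]]
rail [[0.451  0.2192 0.03  ]]
railTL [[0.5021 0.3035 0.05  ]]
railTR [[0.4924 0.114  0.05  ]]
railBL [[0.402  0.3161 0.05  ]]
railBR [[0.3902 0.1278 0.05  ]]
```

View pics/crop1.png

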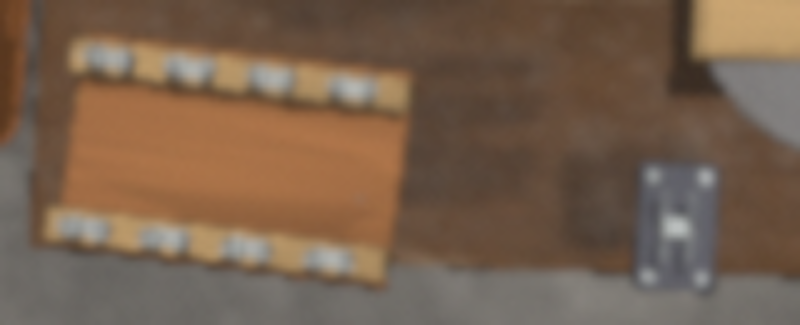

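The crop shows all four clip pairs empty. Clip tops in the crop are at (109,58), (190,70), (271,79), (353,90) and (84,228), (165,238), (246,248), (328,260). The stand foot is centred at (678,226), with its two plates running up the picture at x = 660 and 692.

```bash
python3 - <<'E'
from h import *
im=cv2.imread('pics/top0.png');c=cams.get_calibration('top')
hsv=cv2.cvtColor(im,cv2.COLOR_BGR2HSV)
m=cv2.inRange(hsv,(40,0,115),(130,70,255));m[:,:336]=0;m[:,402:]=0;m[:172]=0;m[250:]=0
for s,r in blobs(m,60,600):
    b=cv2.boxPoints(r);w=cast(c,b,.015);L=sorted([np.linalg.norm(w[0]-w[1]),np.linalg.norm(w[1]-w[2])])
    d=w[1]-w[0] if np.linalg.norm(w[1]-w[0])>L[0]*1.5 else w[2]-w[1]
    print('shaft',s[:4],w.mean(0),L, 'dir',np.degrees(np.arctan2(d[1],d[0]))%180)
T=[(109,58),(190,70),(271,79),(353,90)];B=[(84,228),(165,238),(246,248),(328,260)]
f=lambda l,z:cast(c,[(130+a/5,195+b/5) for a,b in l],z)
t=f(T,.055);b=f(B,.055);print('mid',(t+b)/2,'sep',np.linalg.norm(t-b,axis=1),'ang',np.degrees(np.arctan2(*(t-b).T[1::-1])))
print('pitch',np.linalg.norm(np.diff(t,axis=0),axis=1))
cs=[(653,176),(706,178),(648,277),(702,278)]
w=f(cs,.01);print('stand screws',w,w.mean(0))
m=cv2.inRange(hsv,(12,70,120),(24,180,255));m[:160]=0;m[215:]=0;m[:,:255]=0;m[:,350:]=0
for s,r in blobs(m,300,9000):
    w=cast(c,cv2.boxPoints(r),.081);print('tray',w.mean(0),w)
E
```

```text
shaft [343 180  48   6] [ 0.6047 -0.3737  0.015 ] [np.float64(0.01115076641374966), np.float64(0.15104664938181625)] dir 88.45439477801591
shaft [348 195  40   5] [ 0.558  -0.3764  0.015 ] [np.float64(0.012696072303921248), np.float64(0.1246294543804807)] dir 91.5033035882469
shaft [347 221  46   6] [ 0.4751 -0.3823  0.015 ] [np.float64(0.013020844898467413), np.float64(0.14304275786576445)] dir 88.59003359754698
shaft [343 237  53   5] [ 0.4268 -0.3807  0.015 ] [np.float64(0.012424055130785698), np.float64(0.16426716671383373)] dir 91.14013009754879
mid [[0.4551 0.2924 0.055 ]
 [0.4501 0.2428 0.055 ]
 [0.4459 0.1936 0.055 ]
 [0.4405 0.1439 0.055 ]] sep [0.103  0.1015 0.1019 0.1023] ang [-5.2207 -5.5657 -5.7584 -5.9583]
pitch [0.0502 0.0496 0.0501]
stand screws [[ 0.4462 -0.0431  0.01  ]
 [ 0.4459 -0.076   0.01  ]
 [ 0.3841 -0.0417  0.01  ]
 [ 0.3843 -0.0749  0.01  ]] [ 0.4151 -0.0589  0.01  ]
tray [ 0.5701 -0.1713  0.081 ] [[ 0.5152 -0.0617  0.081 ]
 [ 0.627  -0.0631  0.081 ]
 [ 0.6252 -0.2822  0.081 ]
 [ 0.5129 -0.2781  0.081 ]]
```

step_arm([
  {"dp": [0.1, -0.3, 0.1], "yaw": -1, "grip": 1},
  {"dp": [0.1, -0.3, 0.1], "yaw": -1, "grip": 1},
  {"dp": [0.1, -0.3, 0], "yaw": -1, "grip": 1},
  {"dp": [0.1, -0.3, 0], "yaw": -1, "grip": 0.5},
  {"dp": [0.1, -0.3, 0], "yaw": -1, "grip": 0.4},
])

```text
clock: 0.78
position: [0.3331, 0.2316, 0.294]
ee_rot: [0.0, 0.555, 0.832, 0.0]
contact_force: [0.4, -0.5, 0.5]
width: 0.0512
gripper_force: 0.0
```

step_arm([
  {"dp": [0.1, -0.3, 0], "yaw": -1, "grip": 0.4},
  {"dp": [0.1, -0.3, 0], "yaw": -1, "grip": 0.4},
  {"dp": [0.1, -0.3, 0], "yaw": -0.7, "grip": 0.4},
  {"dp": [0.1, -0.3, 0], "yaw": 0, "grip": 0.4},
  {"dp": [0.1, -0.3, 0], "yaw": 0, "grip": 0.4},
])

```text
clock: 1.4
position: [0.4319, -0.065, 0.294]
ee_rot: [0.0, 0.71, 0.704, 0.0]
contact_force: [1.3, 0.5, -0.7]
width: 0.034
gripper_force: 0.0
```

step_arm([
  {"dp": [0, -0.3, 0], "yaw": 0, "grip": 0.4},
  {"dp": [0, -0.3, 0], "yaw": 0, "grip": 0.4},
  {"dp": [0, -0.3, 0], "yaw": 0, "grip": 0.4},
  {"dp": [0, -0.3, 0], "yaw": 0, "grip": 0.4},
  {"dp": [0, 0, 0], "yaw": 0, "grip": 0.4},
])

```text
clock: 2.02
position: [0.4314, -0.3072, 0.293]
ee_rot: [-0.0, 0.711, 0.703, -0.001]
contact_force: [-0.3, -0.1, -0.5]
width: 0.0342
gripper_force: 0.0
```

```bash
python3 - <<'E'
from h import *
st();c,im=look('wrist','w1.png')
E
```

```text
t 2.025 p [ 0.4314 -0.3072  0.293 ] closeaxis -0.69 w 0.03417265403590013 F [-0.2968 -0.0552 -0.4655] g 0.0 q6 -0.737112632378323
```

View pics/w1.png

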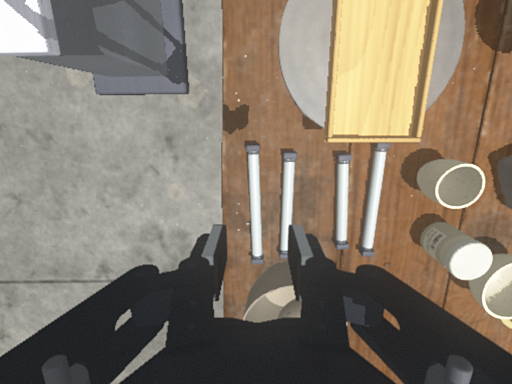

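The wrist view shows the four rods lying along world y: A (252,148)–(258,262), B (290,154)–(285,255), C (344,157)–(341,246), D (382,144)–(367,254). The tray is beyond them.

```bash
cat >> h.py <<'E'
def shafts(c,im,z=.012,lo=400,hi=4000,box=None,v=140):
    hsv=cv2.cvtColor(im,cv2.COLOR_BGR2HSV);m=cv2.inRange(hsv,(0,0,v),(180,30,255))
    if box:
        k=np.zeros_like(m);k[box[1]:box[3],box[0]:box[2]]=1;m*=k
    out=[]
    for s,r in blobs(m,lo,hi):
        b=cv2.boxPoints(r);i=np.argsort([np.linalg.norm(b[(k+1)%4]-b[k]) for k in range(4)])
        e=[(b[i[0]]+b[(i[0]+1)%4])/2,(b[i[1]]+b[(i[1]+1)%4])/2];w=cast(c,e,z);d=w[1]-w[0]
        out.append((w.mean(0),np.linalg.norm(d)+.02,(np.degrees(np.arctan2(d[1],d[0])))%180))
        print('rod',s[:4],out[-1])
    return out
E
python3 - <<'E'
from h import *
shafts(cams.get_calibration('wrist'),cv2.imread('pics/w1.png'),box=(235,140,400,265))
E
```

```text
rod [363 144  27 105] (array([ 0.6079, -0.3667,  0.012 ]), np.float64(0.18556249926945026), np.float64(86.9922015425051))
rod [247 146  16 112] (array([ 0.4289, -0.3748,  0.012 ]), np.float64(0.19848648986595896), np.float64(91.83375433828137))
rod [281 154  15  99] (array([ 0.4777, -0.3764,  0.012 ]), np.float64(0.1781318964555092), np.float64(88.67295244494795))
rod [337 156  15  86] (array([ 0.5605, -0.3688,  0.012 ]), np.float64(0.1558806007776025), np.float64(90.90687482012548))
```

```bash
python3 - <<'E'
from h import *
c=cams.get_calibration('top')
print(cast(c,[(400.6,222.7),(425,198),(425,247)],.08))
E
```

```text
[[ 0.4759 -0.458   0.08  ]
 [ 0.5517 -0.5348  0.08  ]
 [ 0.4052 -0.5317  0.08  ]]
```

step_arm([
  {"dp": [0.21, -0.15, -0.3], "yaw": 0, "grip": 0.4},
  {"dp": [0.22, 0, -0.3], "yaw": 0, "grip": 0.4},
  {"dp": [0.21, 0, -0.2], "yaw": 0, "grip": 0.4},
  {"dp": [0, 0, 0], "yaw": 0, "grip": 0.4},
  {"dp": [0, 0, 0], "yaw": 0, "grip": 0.4},
])

```text
clock: 2.7
position: [0.5437, -0.3254, 0.1565]
ee_rot: [-0.0, 0.709, 0.705, -0.0]
contact_force: [0.4, 0.3, 0.2]
width: 0.0338
gripper_force: 0.0
```

```bash
python3 - <<'E'
from h import *
st();c,im=look('wrist','w2.png');shafts(c,im,box=(120,20,420,330))
E
```

```text
t 2.7 p [ 0.5437 -0.3254  0.1565] closeaxis -0.31 w 0.03379540126158286 F [0.4336 0.2637 0.2078] g 0.0 q6 -0.6435958172708662
rod [379  20  41  74] (array([ 0.6693, -0.2139,  0.012 ]), np.float64(0.08078787675652518), np.float64(90.2812561841979))
rod [311 143  28 110] (array([ 0.6086, -0.343 ,  0.012 ]), np.float64(0.1332587075159481), np.float64(86.18100309200221))
rod [126 160  32 107] (array([ 0.4272, -0.3595,  0.012 ]), np.float64(0.13725571064855524), np.float64(90.67952631561077))
rod [263 163  20 124] (array([ 0.5605, -0.3739,  0.012 ]), np.float64(0.15663765469822838), np.float64(91.61556092728644))
rod [181 172  20  86] (array([ 0.4781, -0.3596,  0.012 ]), np.float64(0.11225967341399704), np.float64(88.80556464583671))
```

View pics/w2.png

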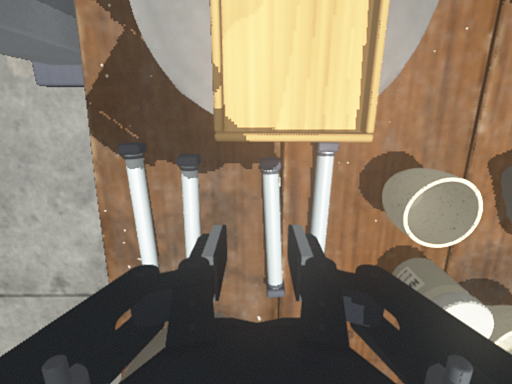

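Close view: the short rod runs from its cap at (270,160) to its cap at (276,297), and the fingers are about 20 mm short of it in x. I'll grip it 30 mm towards −y.

step_arm([
  {"dp": [0.045, -0.2, 0], "yaw": 0.17, "grip": 0.4},
  {"dp": [0.042, -0.188, 0], "yaw": 0, "grip": 0.4},
  {"dp": [0, 0, -0.25], "yaw": 0, "grip": 0.4},
  {"dp": [0, 0, -0.2], "yaw": 0, "grip": 0.4},
  {"dp": [0, 0, -0.1], "yaw": 0, "grip": 0.4},
])

```text
clock: 3.38
position: [0.5598, -0.404, 0.0462]
ee_rot: [-0.0, 0.701, 0.713, -0.0]
contact_force: [-0.6, 0.7, 0.3]
width: 0.0342
gripper_force: 0.0
```

```bash
python3 - <<'E'
from h import *
st();c,im=look('wrist','w3.png');shafts(c,im,box=(200,20,320,330))
E
```

```text
t 3.375 p [ 0.5598 -0.404   0.0462] closeaxis 1.01 w 0.0342323148297109 F [-0.6293  0.7163  0.311 ] g 0.0 q6 -0.7433274133347072
rod [237  41  35  15] (array([ 0.5578, -0.3048,  0.012 ]), np.float64(0.03692934155267231), np.float64(0.9815241832468189))
```

View pics/w3.png

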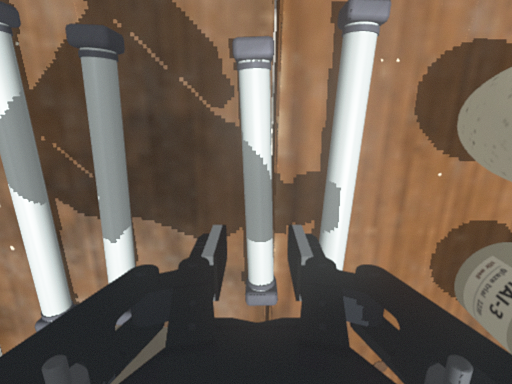

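The rod is centred between the fingers (shaft at column 257, pads at 225 and 290). Its caps end at rows 38 and 304.

```bash
python3 - <<'E'
from h import *
st();c=cams.get_calibration('wrist')
a=cast(c,[(252,38),(262,304)],.02);print(a,a.mean(0),np.linalg.norm(a[0]-a[1]))
print('stand px if tcp..');
E
```

```text
t 3.425 p [ 0.559  -0.4032  0.0441] closeaxis 1.01 w 0.034061014257362146 F [-0.3367  0.108  -2.1089] g 0.0 q6 -0.7433265542769086
[[ 0.5561 -0.3018  0.02  ]
 [ 0.564  -0.4466  0.02  ]] [ 0.5601 -0.3742  0.02  ] 0.1450701458820364
stand px if tcp..
```

step_arm([
  {"dp": [0.003, 0, -0.08], "yaw": 0, "grip": 0.4},
  {"dp": [0, 0, 0], "yaw": 0, "grip": 0.0},
  {"dp": [0, 0, 0], "yaw": 0, "grip": 0.0},
  {"dp": [0, 0, 0], "yaw": 0, "grip": 0},
], squeeze=50)

```text
clock: 3.92
position: [0.5623, -0.4046, 0.0313]
ee_rot: [0.001, 0.7, 0.714, 0.0]
contact_force: [-0.2, 0.3, -0.9]
width: 0.0139
gripper_force: 48.6
```

step_arm([
  {"dp": [0, 0, 0.3], "yaw": 0, "grip": 0},
  {"dp": [0, 0, 0.3], "yaw": 0, "grip": 0},
  {"dp": [-0.122, 0.263, 0], "yaw": -0.1, "grip": 0},
  {"dp": [-0.122, 0.263, 0], "yaw": -0.07, "grip": 0},
  {"dp": [-0.122, 0.263, 0], "yaw": 0, "grip": 0},
])

```text
clock: 4.55
position: [0.488, -0.2451, 0.151]
ee_rot: [0.001, 0.71, 0.704, 0.0]
contact_force: [0.9, -0.0, -0.4]
width: 0.0138
gripper_force: 48.8
```

step_arm([
  {"dp": [-0.122, 0.263, 0], "yaw": 0, "grip": 0},
  {"dp": [-0.122, 0.263, 0], "yaw": 0, "grip": 0},
  {"dp": [-0.122, 0.263, 0], "yaw": 0, "grip": 0},
  {"dp": [0, 0, 0], "yaw": 0, "grip": 0},
  {"dp": [0, 0, 0], "yaw": 0, "grip": 0},
])

```text
clock: 5.18
position: [0.4164, -0.0891, 0.1511]
ee_rot: [0.002, 0.709, 0.705, 0.0]
contact_force: [-0.4, 0.3, -0.8]
width: 0.0137
gripper_force: 48.8
```

```bash
python3 - <<'E'
from h import *
st();c,im=look('wrist','w4.png')
E
```

```text
t 5.175 p [ 0.4164 -0.0891  0.1511] closeaxis -0.35 w 0.013724686666225122 F [-0.3799  0.2746 -0.8301] g 48.836424350738525 q6 -0.3678345310711475
```

View pics/w4.png

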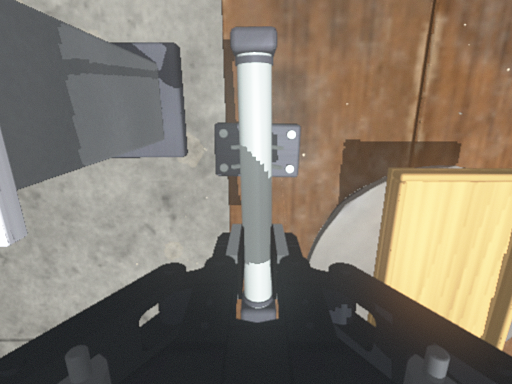

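The view shows the rod held over the stand: far cap end at (255,28), near cap at about (258,318). The stand's screws are at (223,133), (291,134), (222,170), (290,169).

```bash
python3 - <<'E'
from h import *
s=st();c=cams.get_calibration('wrist')
w=cast(c,[(223,133),(291,134),(222,170),(290,169)],.012);print(w,w.mean(0))
a=cast(c,[(254.5,28),(258,318)],.14);print(a,a.mean(0),a.mean(0)-s['position'])
E
```

```text
t 5.225 p [ 0.4167 -0.0896  0.151 ] closeaxis -0.4 w 0.013910928106471118 F [ 1.2698 -0.0059 -0.3696] g 48.837257623672485 q6 -0.3677740817721144
[[ 0.3878 -0.0408  0.012 ]
 [ 0.4497 -0.0422  0.012 ]
 [ 0.3854 -0.0752  0.012 ]
 [ 0.4497 -0.0747  0.012 ]] [ 0.4181 -0.0582  0.012 ]
[[ 0.4177  0.0126  0.14  ]
 [ 0.4183 -0.132   0.14  ]] [ 0.418  -0.0597  0.14  ] [ 0.0013  0.0299 -0.011 ]
```

step_arm([
  {"dp": [0.003, 0.003, -0.25], "yaw": 0, "grip": 0},
  {"dp": [0, 0, -0.12], "yaw": 0, "grip": 0},
  {"dp": [0, 0, -0.05], "yaw": 0, "grip": 0},
  {"dp": [0, 0, -0.02], "yaw": 0, "grip": 0},
  {"dp": [0, 0, 0], "yaw": 0, "grip": 0},
])

```text
clock: 5.85
position: [0.4169, -0.0887, 0.0626]
ee_rot: [0.001, 0.71, 0.704, 0.0]
contact_force: [-0.2, 0.5, -1.3]
width: 0.0136
gripper_force: 48.8
```

```bash
python3 - <<'E'
from h import *
st()
E
```

```text
t 5.85 p [ 0.4169 -0.0887  0.0626] closeaxis -0.43 w 0.013551131354640021 F [-0.1683  0.5364 -1.3452] g 48.8411021232605 q6 -0.36565037010803325
```

step_arm([
  {"dp": [0, 0, -0.005], "yaw": 0, "grip": 0},
  {"dp": [0, 0, 0], "yaw": 0, "grip": 0.2},
  {"dp": [0, 0, 0], "yaw": 0, "grip": 0.35},
  {"dp": [0, 0, 0], "yaw": 0, "grip": 0.35},
  {"dp": [0, 0, 0], "yaw": 0, "grip": 0.35},
])

```text
clock: 6.48
position: [0.4161, -0.0881, 0.0613]
ee_rot: [0.0, 0.71, 0.705, 0.0]
contact_force: [0.0, -0.4, 0.2]
width: 0.03
gripper_force: 0.0
```

step_arm([
  {"dp": [0, 0, 0.25], "yaw": 0, "grip": 0.35},
  {"dp": [0, 0, 0.1], "yaw": 0, "grip": 0.35},
  {"dp": [0, 0, 0], "yaw": 0, "grip": 0.35},
])

```text
clock: 6.85
position: [0.4172, -0.0885, 0.1325]
ee_rot: [0.002, 0.71, 0.705, 0.001]
contact_force: [0.3, -0.5, 0.2]
width: 0.0294
gripper_force: 0.0
```

```bash
python3 - <<'E'
from h import *
st();c,im=look('wrist','w5.png')
E
```

```text
t 6.85 p [ 0.4172 -0.0885  0.1325] closeaxis -0.4 w 0.02935179633873106 F [ 0.2725 -0.5305  0.238 ] g 0.0 q6 -0.365597432365124
```

View pics/w5.png

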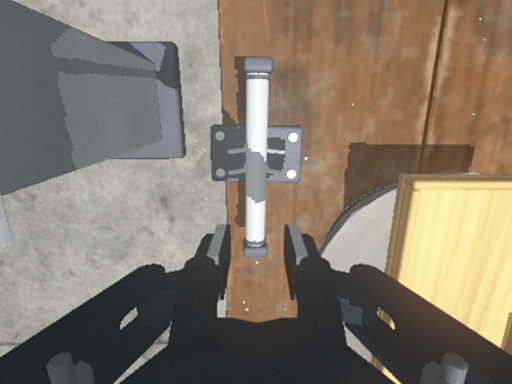

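The rod rests on the stand with cap ends at (258,58) and (255,256). I'll solve for its tilt from those two ends and the known length.

```bash
cat >> h.py <<'E'
from scipy.optimize import fsolve
STAND=np.array([.4165,-.0585,.04])
def tilt(c,rows,L):
    def f(v):
        d=np.array([0,np.cos(v[0]),np.sin(v[0])]);n=np.array([0,-d[2],d[1]]);m=STAND+[0,v[1],0]
        return proj(c,[m+d*L/2+n*.01,m-d*L/2+n*.01])[:,1]-rows
    v=fsolve(f,[0,0]);print('tilt deg',np.degrees(v[0]),'slid mm',v[1]*1e3);return v
E
python3 - <<'E'
from h import *
c=cams.get_calibration('wrist');tilt(c,[58,256],.15)
for L in(.15,.17,.18,.19):print(L,proj(c,[STAND+[0,L/2,.01],STAND+[0,-L/2,.01]])[:,1])
E
```

```text
tilt deg 5.999323446157863 slid mm -2.3498599819341273
0.15 [ 53.7239 257.6995]
0.17 [ 36.7306 268.6202]
0.18 [ 28.0329 273.9806]
0.19 [ 19.197  279.2759]
```

Level: a tipped rod would show 20° or more. I'll regrip it and carry it to the rail.

step_arm([
  {"dp": [0, 0, -0.25], "yaw": 0, "grip": 0.35},
  {"dp": [0, 0, -0.106], "yaw": 0, "grip": 0.35},
  {"dp": [0, 0, 0], "yaw": 0, "grip": 0},
  {"dp": [0, 0, 0], "yaw": 0, "grip": 0},
  {"dp": [0, 0, 0], "yaw": 0, "grip": 0},
], squeeze=60)

```text
clock: 7.52
position: [0.4164, -0.0883, 0.0606]
ee_rot: [0.001, 0.71, 0.705, 0.0]
contact_force: [-0.3, -0.2, 0.6]
width: 0.0135
gripper_force: 58.0
```

step_arm([
  {"dp": [0, 0, 0.3], "yaw": 0, "grip": 0},
  {"dp": [0, 0, 0.2], "yaw": 0, "grip": 0},
  {"dp": [0.027, 0.115, 0], "yaw": 0.987, "grip": 0},
  {"dp": [0.027, 0.115, 0], "yaw": 0.987, "grip": 0},
  {"dp": [0.027, 0.115, 0], "yaw": 0.987, "grip": 0},
])

```text
clock: 8.15
position: [0.4324, -0.0185, 0.1611]
ee_rot: [0.001, 0.535, 0.845, 0.0]
contact_force: [0.6, 0.2, -0.0]
width: 0.0138
gripper_force: 58.4
```

step_arm([
  {"dp": [0.027, 0.115, 0], "yaw": 0.987, "grip": 0},
  {"dp": [0.027, 0.115, 0], "yaw": 0.987, "grip": 0},
  {"dp": [0.027, 0.115, 0], "yaw": 0.987, "grip": 0},
  {"dp": [0.027, 0.115, 0], "yaw": 0.987, "grip": 0},
  {"dp": [0.027, 0.115, 0], "yaw": 0.987, "grip": 0},
])

```text
clock: 8.78
position: [0.4594, 0.0967, 0.1608]
ee_rot: [0.001, 0.193, 0.981, 0.0]
contact_force: [-0.6, 0.3, -0.4]
width: 0.0136
gripper_force: 60.1
```

step_arm([
  {"dp": [0.027, 0.115, 0], "yaw": 0.987, "grip": 0},
  {"dp": [0.027, 0.115, 0], "yaw": 0.987, "grip": 0},
  {"dp": [0, 0, 0], "yaw": 0, "grip": 0},
  {"dp": [0, 0, 0], "yaw": 0, "grip": 0},
])

```text
clock: 9.28
position: [0.4697, 0.1414, 0.1603]
ee_rot: [0.0, 0.049, 0.999, -0.0]
contact_force: [1.0, -0.2, -1.0]
width: 0.0133
gripper_force: 60.1
```

```bash
python3 - <<'E'
from h import *
st();c,im=look('wrist','w6.png')
E
```

```text
t 9.275 p [0.4697 0.1414 0.1603] closeaxis 84.36 w 0.013320152792816058 F [ 0.9747 -0.2193 -1.0129] g 60.089993476867676 q6 -1.321167955861312
```

View pics/w6.png

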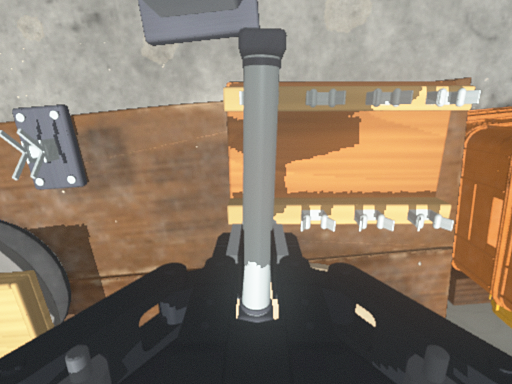

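The rod hangs over pair 4. The other pairs show at about (318,217), (376,217), (434,217) on the near bar and (325,97), (391,98), (458,97) on the far bar. I'll locate them by mask.

```bash
python3 - <<'E'
from h import *
s=st();c=cams.get_calibration('wrist');im=cv2.imread('pics/w6.png');hsv=cv2.cvtColor(im,cv2.COLOR_BGR2HSV)
m=cv2.inRange(hsv,(0,0,60),(180,60,255))
n=np.zeros_like(m);n[86:110,285:485]=1;n[205:235,285:465]=1;m*=n
m=cv2.morphologyEx(m,cv2.MORPH_CLOSE,np.ones((5,9)))
R={0:[],1:[]}
for b,r in sorted(blobs(m,60,2000),key=lambda q:q[0][0]):
    w=cast(c,(b[0]+b[2]/2,b[1]+b[3]/2),.052)[0];R[int(b[1]>150)].append(w);print(b,w)
f,nr=np.array(R[0]),np.array(R[1])
if len(f)==len(nr)==3: print('mid',(f+nr)/2,'sep',np.linalg.norm(f-nr,axis=1),np.degrees(np.arctan2(*(nr-f).T[1::-1])), 'pitch',np.diff(f,axis=0),np.diff(nr,axis=0))
print(proj(c,[[.4405,.1439,.042]]))
a=cast(c,[(262,30),(257,318)],.149);print('rod',a,a.mean(0)-s['position'])
y=cv2.inRange(hsv,(15,80,120),(24,200,255));y[:,:200]=0;y[:,480:]=0;y[240:]=0;y[:75]=0
for b,r in blobs(y,300,9000):print('bar',b,cast(c,cv2.boxPoints(r),.034))
E
```

```text
t 9.325 p [0.4697 0.1412 0.1603] closeaxis 84.34 w 0.013415111627242562 F [ 0.1376  0.1923 -0.5794] g 60.0890851020813 q6 -1.3214206751060673
[300 210  36  22 534] [0.5004 0.1917 0.052 ]
[305  88  41  20 610] [0.3981 0.2014 0.052 ]
[354 209  41  23 585] [0.5048 0.2411 0.052 ]
[365  88  49  19 691] [0.4026 0.2507 0.052 ]
[408 209  46  23 660] [0.5097 0.2904 0.052 ]
[426  86  59  24 998] [0.4081 0.3016 0.052 ]
mid [[0.4492 0.1966 0.052 ]
 [0.4537 0.2459 0.052 ]
 [0.4589 0.296  0.052 ]] sep [0.1027 0.1026 0.1022] [-5.4015 -5.3974 -6.2977] pitch [[0.0045 0.0493 0.    ]
 [0.0054 0.0509 0.    ]] [[0.0044 0.0494 0.    ]
 [0.0049 0.0493 0.    ]]
[[257.0792 157.129 ]]
rod [[0.3696 0.1529 0.149 ]
 [0.5128 0.1366 0.149 ]] [-0.0285  0.0035 -0.0113]
bar [200  84  44  32 653] [[0.3995 0.0988 0.034 ]
 [0.3756 0.1039 0.034 ]
 [0.3809 0.1392 0.034 ]
 [0.4049 0.1351 0.034 ]]
bar [230 149  13  43 451] [[0.4323 0.1208 0.034 ]
 [0.4334 0.1313 0.034 ]
 [0.4717 0.1269 0.034 ]
 [0.4706 0.1159 0.034 ]]
bar [ 273  197  179   29 3156] [[0.5082 0.1524 0.034 ]
 [0.4803 0.1547 0.034 ]
 [0.4965 0.3184 0.034 ]
 [0.5249 0.321  0.034 ]]
bar [227 198  16  27 399] [[0.477  0.1123 0.034 ]
 [0.4784 0.1261 0.034 ]
 [0.5042 0.1232 0.034 ]
 [0.5028 0.109  0.034 ]]
```

step_arm([
  {"dp": [0.015, 0.006, -0.2], "yaw": 0, "grip": 0},
  {"dp": [0, 0, -0.15], "yaw": 0, "grip": 0},
  {"dp": [0, 0, -0.04], "yaw": 0, "grip": 0},
  {"dp": [0, 0, -0.01], "yaw": 0, "grip": 0},
  {"dp": [0, 0, 0], "yaw": 0, "grip": 0},
])

```text
clock: 9.95
position: [0.4739, 0.143, 0.081]
ee_rot: [0.001, 0.049, 0.999, 0.0]
contact_force: [0.2, -0.6, -0.7]
width: 0.0133
gripper_force: 60.1
```

```bash
python3 - <<'E'
from h import *
st();c,im=look('wrist','w7.png')
E
```

```text
t 9.95 p [0.4739 0.143  0.081 ] closeaxis 84.4 w 0.013277880449727018 F [ 0.2086 -0.6277 -0.6703] g 60.10563611984253 q6 -1.3206421454422852
```

View pics/w7.png

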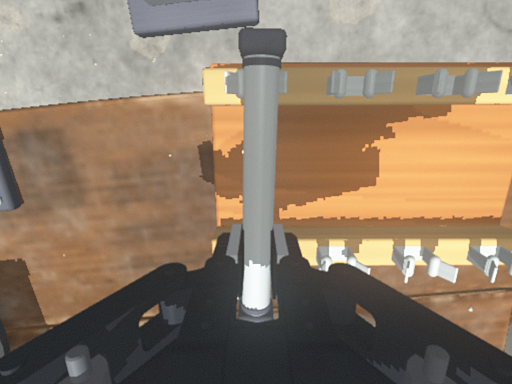

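The far clip shows at 225–287 around the rod (centre about 256), while the rod is at column 261. It needs a turn of about +1.3° and a nudge of −0.6 mm in y.

```bash
python3 - <<'E'
from h import *
c=cams.get_calibration('wrist');im=cv2.imread('pics/w7.png');hsv=cv2.cvtColor(im,cv2.COLOR_BGR2HSV)
for col,r0,r1 in((305,55,115),(313,220,290),(380,220,290),(405,55,115)):
    m=cv2.inRange(hsv[r0:r1,col:col+1],(14,60,60),(26,255,255))[:,0];r=np.where(m)[0]+r0
    print(col,r.min(),r.max(),cast(c,[(col,r.min()),(col,r.max())],.034),hsv[84,col],hsv[260,col])
E
```

```text
305 64 109 [[0.3842 0.178  0.034 ]
 [0.4079 0.1769 0.034 ]] [ 19  99 157] [ 9 29 62]
313 223 265 [[0.4788 0.1785 0.034 ]
 [0.5094 0.1772 0.034 ]] [ 18  99 157] [ 24  83 253]
380 224 281 [[0.4837 0.2214 0.034 ]
 [0.5263 0.2225 0.034 ]] [ 72   9 145] [ 25  80 253]
405 67 113 [[0.3911 0.2326 0.034 ]
 [0.4157 0.2338 0.034 ]] [ 18  99 162] [ 69   8 221]
```

step_arm([
  {"dp": [0, -0.003, 0], "yaw": 0.15, "grip": 0},
  {"dp": [0, 0, -0.01], "yaw": 0, "grip": 0},
  {"dp": [0, 0, -0.01], "yaw": 0, "grip": 0},
  {"dp": [0, 0, 0], "yaw": 0, "grip": 0},
])

```text
clock: 10.5
position: [0.4729, 0.1425, 0.0758]
ee_rot: [-0.0, 0.037, 0.999, -0.0]
contact_force: [-0.3, 0.1, -1.3]
width: 0.0137
gripper_force: 60.1
```

step_arm([
  {"dp": [0, 0, -0.01], "yaw": 0, "grip": 0},
  {"dp": [0, 0, 0], "yaw": 0, "grip": 0},
])

```text
clock: 10.75
position: [0.4732, 0.1425, 0.074]
ee_rot: [0.0, 0.037, 0.999, 0.0]
contact_force: [-0.1, 0.4, 1.0]
width: 0.0134
gripper_force: 60.3
```

step_arm([
  {"dp": [0, 0, -0.01], "yaw": 0, "grip": 0},
  {"dp": [0, 0, 0], "yaw": 0, "grip": 0},
])

```text
clock: 11.0
position: [0.4735, 0.1426, 0.0725]
ee_rot: [0.0, 0.037, 0.999, 0.0]
contact_force: [-0.2, 0.4, 4.2]
width: 0.0137
gripper_force: 60.7
```

step_arm([
  {"dp": [0, 0, -0.01], "yaw": 0, "grip": 0},
  {"dp": [0, 0, 0], "yaw": 0, "grip": 0},
])

```text
clock: 11.25
position: [0.4738, 0.1426, 0.0707]
ee_rot: [0.001, 0.037, 0.999, 0.0]
contact_force: [0.7, 0.6, 5.6]
width: 0.0139
gripper_force: 60.8
```

```bash
python3 - <<'E'
from h import *
s=st();print(s['moment'])
E
```

```text
t 11.25 p [0.4738 0.1426 0.0707] closeaxis 85.71 w 0.013855859595643645 F [0.6867 0.5817 5.5986] g 60.815266370773315 q6 -1.3444972798106916
[-0.0011  0.2306  0.0059]
```

step_arm([
  {"dp": [0, 0, 0], "yaw": 0, "grip": 0.3},
  {"dp": [0, 0, 0], "yaw": 0, "grip": 0.3},
  {"dp": [-0.075, 0.007, 0], "yaw": 0, "grip": 0.3},
  {"dp": [-0.075, 0.007, 0], "yaw": 0, "grip": 0.3},
  {"dp": [0, 0, 0], "yaw": 0, "grip": 0},
])

```text
clock: 11.88
position: [0.4403, 0.1455, 0.0699]
ee_rot: [-0.001, 0.037, 0.999, 0.0]
contact_force: [-0.1, 1.3, 1.3]
width: 0.014
gripper_force: 58.4
```

step_arm([
  {"dp": [0, 0, 0], "yaw": 0, "grip": 0},
  {"dp": [0, 0, 0], "yaw": 0, "grip": 0},
  {"dp": [0, 0, -0.01], "yaw": 0, "grip": 0},
  {"dp": [0, 0, -0.01], "yaw": 0, "grip": 0},
])

```text
clock: 12.38
position: [0.4416, 0.1455, 0.0668]
ee_rot: [-0.002, 0.038, 0.999, 0.0]
contact_force: [-7.6, 2.1, 15.0]
width: 0.0141
gripper_force: 59.8
```

step_arm([
  {"dp": [0, 0, -0.01], "yaw": 0, "grip": 0},
  {"dp": [0, 0, -0.01], "yaw": 0, "grip": 0},
  {"dp": [0, 0, 0], "yaw": 0, "grip": 0},
])

```text
clock: 12.75
position: [0.4419, 0.1453, 0.0619]
ee_rot: [-0.001, 0.038, 0.999, 0.0]
contact_force: [-5.1, 1.3, 1.8]
width: 0.0138
gripper_force: 58.7
```

step_arm([
  {"dp": [0, 0, -0.01], "yaw": 0, "grip": 0},
  {"dp": [0, 0, 0], "yaw": 0, "grip": 0},
])

```text
clock: 13.0
position: [0.4419, 0.1453, 0.0595]
ee_rot: [-0.001, 0.038, 0.999, -0.0]
contact_force: [-5.2, 1.3, -2.0]
width: 0.0137
gripper_force: 58.4
```

step_arm([
  {"dp": [0, 0, -0.01], "yaw": 0, "grip": 0},
  {"dp": [0, 0, 0], "yaw": 0, "grip": 0},
])

```text
clock: 13.25
position: [0.4415, 0.1452, 0.0571]
ee_rot: [-0.002, 0.038, 0.999, -0.0]
contact_force: [-4.4, 2.9, -4.2]
width: 0.0137
gripper_force: 58.4
```

```bash
python3 - <<'E'
from h import *
s=st();print(s['moment'])
E
```

```text
t 13.25 p [0.4415 0.1452 0.0571] closeaxis 85.69 w 0.013744997281845871 F [-4.3779  2.9268 -4.1676] g 58.41807246208191 q6 -1.3286064851939203
[ 0.3585  0.9261 -0.0884]
```

step_arm([
  {"dp": [0, 0, -0.01], "yaw": 0, "grip": 0},
  {"dp": [0, 0, 0], "yaw": 0, "grip": 0},
])

```text
clock: 13.5
position: [0.4413, 0.1453, 0.0553]
ee_rot: [-0.002, 0.038, 0.999, -0.0]
contact_force: [-5.1, 2.2, -1.4]
width: 0.0139
gripper_force: 58.7
```

step_arm([
  {"dp": [0, 0, -0.01], "yaw": 0, "grip": 0},
  {"dp": [0, 0, 0], "yaw": 0, "grip": 0},
])

```text
clock: 13.75
position: [0.4413, 0.1453, 0.055]
ee_rot: [-0.002, 0.038, 0.999, -0.0]
contact_force: [-9.3, 1.1, 15.8]
width: 0.0141
gripper_force: 60.5
```

```bash
python3 - <<'E'
from h import *
s=st();print(s['moment']);look('wrist','w8.png')
E
```

```text
t 13.75 p [0.4413 0.1453 0.055 ] closeaxis 85.7 w 0.0140834370066397 F [-9.3348  1.0916 15.7879] g 60.50253510475159 q6 -1.3286468395857054
[ 0.224   1.7697 -0.0982]
```

View pics/w8.png

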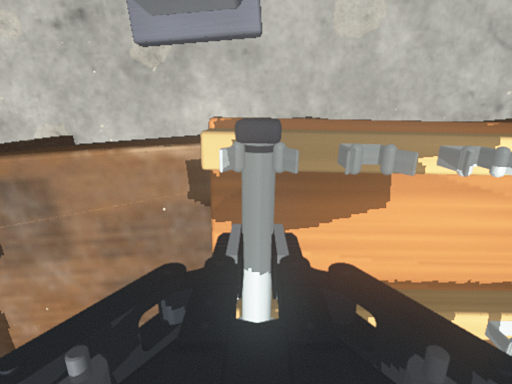

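The far end sits down in its clip, and the force has gone stiff at the bottom, with the centre home. To confirm both ends, I'll release and press the rod's top beside each clip with shut fingers.

step_arm([
  {"dp": [0, 0, 0.005], "yaw": 0, "grip": 0.3},
  {"dp": [0, 0, 0], "yaw": 0, "grip": 0.3},
  {"dp": [0, 0, 0.2], "yaw": 0, "grip": 0.3},
  {"dp": [0, 0, 0.08], "yaw": 0, "grip": 0},
  {"dp": [0.17, -0.015, 0], "yaw": 0, "grip": 0},
])

```text
clock: 14.42
position: [0.4774, 0.1424, 0.1126]
ee_rot: [0.002, 0.037, 0.999, 0.0]
contact_force: [0.3, 0.5, 0.2]
width: -0.0001
gripper_force: 0.0
```

```bash
python3 - <<'E'
from h import *
s=st();c,im=look('wrist','w9.png');shafts(c,im,z=.045,lo=200,box=(200,60,320,330),v=90)
E
```

```text
t 14.425 p [0.4774 0.1424 0.1126] closeaxis 85.78 w -0.00012141789582655223 F [0.3332 0.468  0.1761] g 0.0 q6 -1.3466807737133564
rod [308 224  12  28] (array([0.5023, 0.1819, 0.045 ]), np.float64(0.041813908621564394), np.float64(179.048038224847))
```

step_arm([
  {"dp": [0, 0, -0.1], "yaw": 0, "grip": 0},
  {"dp": [0, 0, -0.06], "yaw": 0, "grip": 0},
  {"dp": [0, 0, 0], "yaw": 0, "grip": 0},
])

```text
clock: 14.85
position: [0.4766, 0.1421, 0.078]
ee_rot: [-0.001, 0.037, 0.999, -0.0]
contact_force: [-0.1, -1.0, 0.8]
width: -0.0
gripper_force: 0.0
```

step_arm([
  {"dp": [0, 0, -0.015], "yaw": 0, "grip": 0},
  {"dp": [0, 0, 0], "yaw": 0, "grip": 0},
])

```text
clock: 15.1
position: [0.4773, 0.1424, 0.0763]
ee_rot: [0.0, 0.037, 0.999, 0.0]
contact_force: [-0.2, 0.7, -0.7]
width: -0.0001
gripper_force: 0.0
```

step_arm([
  {"dp": [0, 0, -0.01], "yaw": 0, "grip": 0},
  {"dp": [0, 0, 0], "yaw": 0, "grip": 0},
])

```text
clock: 15.35
position: [0.4776, 0.1426, 0.0752]
ee_rot: [0.001, 0.037, 0.999, 0.0]
contact_force: [-2.3, 1.9, 6.8]
width: -0.0
gripper_force: 3.2
```

step_arm([
  {"dp": [0, 0, 0.1], "yaw": 0, "grip": 0},
  {"dp": [-0.165, 0.016, 0], "yaw": 0, "grip": 0},
  {"dp": [-0.165, 0.016, 0], "yaw": 0, "grip": 0},
  {"dp": [0, 0, -0.09], "yaw": 0, "grip": 0},
  {"dp": [0, 0, 0], "yaw": 0, "grip": 0},
])

```text
clock: 15.98
position: [0.4095, 0.1489, 0.0764]
ee_rot: [-0.001, 0.037, 0.999, 0.0]
contact_force: [-3.0, -0.0, 4.5]
width: -0.0002
gripper_force: 2.1
```

step_arm([
  {"dp": [0, 0, -0.01], "yaw": 0, "grip": 0},
  {"dp": [0, 0, 0], "yaw": 0, "grip": 0},
])

```text
clock: 16.23
position: [0.4096, 0.149, 0.0761]
ee_rot: [-0.001, 0.038, 0.999, 0.0]
contact_force: [-7.0, 0.3, 22.8]
width: -0.0
gripper_force: 11.1
```

Both ends stop the fingers at 75–76 mm, where a home rod's top should be, so rod 1 is home. Next is the rod at x≈0.478.

step_arm([
  {"dp": [0, 0, 0.3], "yaw": 0, "grip": 0},
  {"dp": [0, 0, 0.12], "yaw": -0.11, "grip": 0.2},
  {"dp": [0.034, -0.25, 0], "yaw": -1, "grip": 0.4},
  {"dp": [0.034, -0.25, 0], "yaw": -1, "grip": 0.4},
  {"dp": [0.034, -0.25, 0], "yaw": -1, "grip": 0.4},
])

```text
clock: 16.85
position: [0.4318, -0.0026, 0.1586]
ee_rot: [0.001, 0.269, 0.963, 0.0]
contact_force: [0.6, -0.4, -0.3]
width: 0.0341
gripper_force: 0.0
```

step_arm([
  {"dp": [0.034, -0.25, 0], "yaw": -1, "grip": 0.4},
  {"dp": [0.034, -0.25, 0], "yaw": -1, "grip": 0.4},
  {"dp": [0.034, -0.25, 0], "yaw": -1, "grip": 0.4},
  {"dp": [0.034, -0.25, 0], "yaw": -1, "grip": 0.4},
  {"dp": [0.034, -0.25, 0], "yaw": -1, "grip": 0.4},
])

```text
clock: 17.48
position: [0.4656, -0.2531, 0.1583]
ee_rot: [0.0, 0.604, 0.797, 0.0]
contact_force: [-0.3, 0.4, -0.1]
width: 0.034
gripper_force: 0.0
```

step_arm([
  {"dp": [0.034, -0.25, 0], "yaw": -1, "grip": 0.4},
  {"dp": [0.034, -0.25, 0], "yaw": -1, "grip": 0.4},
  {"dp": [0, 0, 0], "yaw": 0, "grip": 0.4},
  {"dp": [0, 0, 0], "yaw": 0, "grip": 0.4},
])

```text
clock: 17.98
position: [0.4786, -0.3507, 0.1577]
ee_rot: [-0.001, 0.714, 0.7, 0.0]
contact_force: [0.3, 0.1, 0.6]
width: 0.0346
gripper_force: 0.0
```

```bash
cat >> h.py <<'E'
def ends(c,im,p0,p1,z=.02,W=.007,ext=.03,bg='wood'):
    """brightness/saturation profile along the line p0-p1 (world, at z): prints transitions"""
    p0,p1=np.array(p0,float),np.array(p1,float);u=(p1-p0)/np.linalg.norm(p1-p0);L=np.linalg.norm(p1-p0)
    n=np.array([-u[1],u[0]]);s=np.arange(-ext,L+ext,.001)
    hsv=cv2.cvtColor(im,cv2.COLOR_BGR2HSV)
    g=np.array([[*(p0+u*t+n*k),z] for t in s for k in(-W,0,W)])
    q=proj(c,g).astype(np.float32).reshape(-1,3,2)
    v=cv2.remap(hsv,q[...,0],q[...,1],cv2.INTER_NEAREST)
    sat=np.median(v[...,1],1);val=np.median(v[...,2],1)
    return s,sat,val,p0,u
E
python3 - <<'E'
from h import *
s=st();c,im=look('wrist','w10.png');shafts(c,im,box=(200,20,320,330))
s,sat,val,p0,u=ends(c,im,(.478,-.296),(.478,-.466))
print(' '.join(f'{-.296-t:.3f}:{a:.0f}/{b:.0f}' for t,a,b in list(zip(s,sat,val))[:60]))
print(' '.join(f'{-.296-t:.3f}:{a:.0f}/{b:.0f}' for t,a,b in list(zip(s,sat,val))[-60:]))
E
```

```text
t 17.975 p [ 0.4786 -0.3507  0.1577] closeaxis -1.17 w 0.03460467191625104 F [0.2874 0.0719 0.6431] g 0.0 q6 -0.729802756768801
rod [246  20  60  59] (array([ 0.4982, -0.2313,  0.012 ]), np.float64(0.07094914112481625), np.float64(178.80616046795618))
rod [200 133  17 101] (array([ 0.4288, -0.3523,  0.012 ]), np.float64(0.12221307807105311), np.float64(90.11881988070127))
rod [248 144  16 138] (array([ 0.4775, -0.387 ,  0.012 ]), np.float64(0.16903809309296508), np.float64(88.74053974004237))
-0.266:116/161 -0.267:114/161 -0.268:112/166 -0.269:110/167 -0.270:110/165 -0.271:107/164 -0.272:102/165 -0.273:105/163 -0.274:105/165 -0.275:107/162 -0.276:110/160 -0.277:107/161 -0.278:109/159 -0.279:107/160 -0.280:110/158 -0.281:109/159 -0.282:109/160 -0.283:111/156 -0.284:111/158 -0.285:109/157 -0.286:111/158 -0.287:110/158 -0.288:109/161 -0.289:109/161 -0.290:111/162 -0.291:112/162 -0.292:114/163 -0.293:109/126 -0.294:99/93 -0.295:96/96 -0.296:73/87 -0.297:11/88 -0.298:13/115 -0.299:16/140 -0.300:17/150 -0.301:17/152 -0.302:16/152 -0.303:20/153 -0.304:17/152 -0.305:16/115 -0.306:10/79 -0.30
[... 372 characters left out ...]
:9/225 -0.447:7/232 -0.448:7/232 -0.449:5/235 -0.450:8/234 -0.451:13/174 -0.452:17/137 -0.453:18/137 -0.454:20/128 -0.455:17/123 -0.456:15/115 -0.457:14/108 -0.458:19/130 -0.459:19/130 -0.460:21/145 -0.461:21/145 -0.462:21/141 -0.463:20/142 -0.464:22/140 -0.465:22/135 -0.466:22/127 -0.467:61/117 -0.468:39/105 -0.469:38/105 -0.470:38/106 -0.471:39/105 -0.472:36/105 -0.473:40/102 -0.474:38/104 -0.475:38/104 -0.476:37/102 -0.477:40/101 -0.478:39/102 -0.479:38/102 -0.480:38/101 -0.481:38/102 -0.482:36/99 -0.483:36/99 -0.484:35/104 -0.485:38/101 -0.486:36/101 -0.487:43/102 -0.488:42/102 -0.489:35/101 -0.490:38/102 -0.491:40/102 -0.492:40/104 -0.493:39/104 -0.494:40/101 -0.495:39/103 -0.496:38/102
```

A cap-to-cap profile gives exactly 170 mm with the middle at y=−0.382. I'll grip it 30 mm to the +y side, clear of the bowl.

step_arm([
  {"dp": [-0.002, -0.006, -0.28], "yaw": 0, "grip": 0.4},
  {"dp": [0, 0, -0.2], "yaw": 0, "grip": 0.4},
  {"dp": [0, 0, -0.1], "yaw": 0, "grip": 0.4},
  {"dp": [0, 0, -0.052], "yaw": 0, "grip": 0.4},
  {"dp": [0, 0, 0], "yaw": 0, "grip": 0.4},
], squeeze=60)

```text
clock: 18.65
position: [0.4787, -0.3516, 0.0316]
ee_rot: [-0.0, 0.714, 0.7, 0.0]
contact_force: [-0.2, -0.3, 1.1]
width: 0.0341
gripper_force: 0.0
```

step_arm([
  {"dp": [0, 0, 0], "yaw": 0, "grip": 0},
  {"dp": [0, 0, 0], "yaw": 0, "grip": 0},
  {"dp": [0, 0, 0], "yaw": 0, "grip": 0},
])

```text
clock: 19.02
position: [0.4793, -0.3529, 0.0331]
ee_rot: [0.001, 0.714, 0.7, 0.0]
contact_force: [0.0, 1.2, 5.8]
width: 0.0131
gripper_force: 59.1
```

step_arm([
  {"dp": [0, 0, 0.3], "yaw": 0, "grip": 0},
  {"dp": [0, 0, 0.3], "yaw": 0, "grip": 0},
  {"dp": [-0.05, 0.27, 0], "yaw": 0.08, "grip": 0},
  {"dp": [-0.05, 0.27, 0], "yaw": 0, "grip": 0},
  {"dp": [-0.05, 0.27, 0], "yaw": 0, "grip": 0},
])

```text
clock: 19.65
position: [0.4482, -0.1892, 0.152]
ee_rot: [0.001, 0.71, 0.704, 0.0]
contact_force: [1.1, -0.0, 0.3]
width: 0.0129
gripper_force: 58.7
```

step_arm([
  {"dp": [-0.05, 0.27, 0], "yaw": 0, "grip": 0},
  {"dp": [-0.05, 0.27, 0], "yaw": 0, "grip": 0},
  {"dp": [-0.05, 0.265, 0], "yaw": 0, "grip": 0},
  {"dp": [0, 0, 0], "yaw": 0, "grip": 0},
  {"dp": [0, 0, 0], "yaw": 0, "grip": 0},
])

```text
clock: 20.27
position: [0.4192, -0.0298, 0.152]
ee_rot: [0.001, 0.71, 0.704, 0.0]
contact_force: [0.2, -0.4, 0.2]
width: 0.0124
gripper_force: 58.7
```

```bash
python3 - <<'E'
from h import *
s=st()
E
```

```text
t 20.275 p [ 0.4192 -0.0298  0.152 ] closeaxis -0.43 w 0.012398643345084759 F [ 0.1952 -0.4258  0.2162] g 58.72083127498627 q6 -0.22858117276730097
```

step_arm([
  {"dp": [-0.011, 0.002, -0.25], "yaw": 0, "grip": 0},
  {"dp": [0, 0, -0.12], "yaw": 0, "grip": 0},
  {"dp": [0, 0, -0.05], "yaw": 0, "grip": 0},
  {"dp": [0, 0, -0.025], "yaw": 0, "grip": 0},
  {"dp": [0, 0, 0], "yaw": 0, "grip": 0},
])

```text
clock: 20.9
position: [0.4191, -0.0281, 0.0657]
ee_rot: [0.0, 0.712, 0.702, 0.003]
contact_force: [-2.4, 14.4, 29.8]
width: -0.0001
gripper_force: 16.8
```

step_arm([
  {"dp": [0, 0, -0.002], "yaw": 0, "grip": 0.1},
  {"dp": [0, 0, 0], "yaw": 0, "grip": 0.25},
  {"dp": [0, 0, 0], "yaw": 0, "grip": 0.35},
  {"dp": [0, 0, 0], "yaw": 0, "grip": 0.35},
])

```text
clock: 21.4
position: [0.4164, -0.03, 0.062]
ee_rot: [-0.0, 0.711, 0.704, -0.0]
contact_force: [-0.7, 0.0, -0.2]
width: 0.03
gripper_force: 0.0
```

step_arm([
  {"dp": [0, 0, 0.25], "yaw": 0, "grip": 0.35},
  {"dp": [0, -0.1, 0.1], "yaw": 0, "grip": 0.35},
  {"dp": [0, -0.2, 0], "yaw": 0, "grip": 0.35},
  {"dp": [0, 0, 0], "yaw": 0, "grip": 0.35},
  {"dp": [0, 0, 0], "yaw": 0, "grip": 0.35},
])

```text
clock: 22.02
position: [0.4158, -0.089, 0.1316]
ee_rot: [-0.001, 0.711, 0.704, -0.0]
contact_force: [0.3, 0.6, -0.2]
width: 0.0301
gripper_force: 0.0
```

```bash
cat >> h.py <<'E'
def level(L):
    s=st();c,im=look('wrist',f"lv{s['clock']:.0f}.png");k=int(round(proj(c,[STAND+[0,0,.01]])[0,0]))
    hsv=cv2.cvtColor(im,cv2.COLOR_BGR2HSV);col=np.median(hsv[:310,k-3:k+4],1)
    print('col',k);print(' '.join(f'{r}:{col[r,1]:.0f}/{col[r,2]:.0f}' for r in list(range(0,110,3))+list(range(215,310,3))))
    for t in(0,22,-22,26,-26):
        a=np.radians(t);d=np.array([0,np.cos(a),np.sin(a)]);n=np.array([0,-d[2],d[1]])
        print(t,proj(c,[STAND+d*L/2+n*.01,STAND-d*L/2+n*.01])[:,1])
E
python3 - <<'E'
from h import *
level(.17)
E
```

```text
t 22.025 p [ 0.4158 -0.089   0.1316] closeaxis -0.57 w 0.030084520725377716 F [ 0.2563  0.6048 -0.1643] g 0.0 q6 -0.36544331804654456
col 256
0:101/158 3:102/160 6:103/158 9:99/154 12:100/155 15:101/154 18:105/155 21:99/156 24:97/158 27:97/160 30:96/159 33:102/157 36:16/130 39:15/132 42:15/138 45:16/132 48:12/154 51:15/117 54:8/235 57:8/231 60:7/232 63:6/230 66:7/233 69:7/231 72:6/234 75:6/233 78:6/234 81:6/235 84:7/234 87:8/234 90:8/235 93:7/236 96:6/237 99:5/236 102:6/237 105:6/237 108:7/238 215:4/249 218:4/247 221:4/247 224:4/247 227:4/248 230:5/248 233:4/248 236:4/248 239:4/248 242:4/248 245:13/209 248:18/144 251:8/162 254:16/128 257:18/139 260:18/144 263:20/148 266:91/152 269:92/154 272:98/151 275:98/158 278:93/162 281:105/159 284:103/153 287:101/152 290:106/152 293:106/154 296:108/158 299:108/154 302:107/151 305:109/152 308:111/150
0 [ 35.6725 267.7483]
22 [ 41.5148 246.0647]
-22 [ 50.0703 279.7284]
26 [ 45.6134 241.4937]
-26 [ 54.0449 280.2986]
```

The ends at rows 36 and 265 match the level prediction (35.7 and 267.7), so the rod is level and centred, even though the grip slipped during the last millimetres. I'll regrip deeper and take it to pair 3.

step_arm([
  {"dp": [0.003, 0.002, -0.25], "yaw": 0, "grip": 0.35},
  {"dp": [0, 0, -0.123], "yaw": 0, "grip": 0.35},
  {"dp": [0, 0, 0], "yaw": 0, "grip": 0},
  {"dp": [0, 0, 0], "yaw": 0, "grip": 0},
  {"dp": [0, 0, 0], "yaw": 0, "grip": 0},
], squeeze=60)

```text
clock: 22.7
position: [0.4179, -0.0888, 0.0586]
ee_rot: [0.001, 0.71, 0.704, 0.0]
contact_force: [-0.1, -0.3, -1.1]
width: 0.0145
gripper_force: 57.8
```

step_arm([
  {"dp": [0, 0, 0.3], "yaw": 0, "grip": 0},
  {"dp": [0, 0, 0.19], "yaw": 0, "grip": 0},
  {"dp": [0.031, 0.14, 0], "yaw": 1, "grip": 0},
  {"dp": [0.031, 0.14, 0], "yaw": 1, "grip": 0},
  {"dp": [0.031, 0.14, 0], "yaw": 1, "grip": 0},
])

```text
clock: 23.32
position: [0.4361, -0.004, 0.1569]
ee_rot: [0.001, 0.533, 0.846, 0.0]
contact_force: [-1.3, -0.2, -0.5]
width: 0.0145
gripper_force: 58.2
```

step_arm([
  {"dp": [0.031, 0.14, 0], "yaw": 1, "grip": 0},
  {"dp": [0.031, 0.14, 0], "yaw": 1, "grip": 0},
  {"dp": [0.031, 0.14, 0], "yaw": 1, "grip": 0},
  {"dp": [0.031, 0.14, 0], "yaw": 1, "grip": 0},
  {"dp": [0.031, 0.14, 0], "yaw": 1, "grip": 0},
])

```text
clock: 23.95
position: [0.467, 0.1363, 0.1567]
ee_rot: [0.001, 0.186, 0.983, 0.0]
contact_force: [0.2, 0.2, -0.8]
width: 0.0144
gripper_force: 58.1
```

step_arm([
  {"dp": [0.031, 0.14, 0], "yaw": 1, "grip": 0},
  {"dp": [0.031, 0.14, 0], "yaw": 1, "grip": 0},
  {"dp": [0, 0, 0], "yaw": 0, "grip": 0},
  {"dp": [0, 0, 0], "yaw": 0, "grip": 0},
])

```text
clock: 24.45
position: [0.4787, 0.1908, 0.156]
ee_rot: [0.0, 0.04, 0.999, -0.0]
contact_force: [0.1, -0.1, -0.6]
width: 0.0145
gripper_force: 58.1
```

```bash
python3 - <<'E'
from h import *
s=st();c,im=look('wrist','w11.png')
# rod1 already in pair 4: profile
for p in((.3687,.1529),(.5187,.1382)):print(proj(c,[[*p,.05]]))
shafts(c,im,z=.148,lo=300,box=(225,60,300,315),v=90)
shafts(c,im,z=.048,lo=300,box=(150,60,235,240),v=60)
E
```

```text
t 24.45 p [0.4787 0.1908 0.156 ] closeaxis 85.4 w 0.014509067971365263 F [ 0.0795 -0.0903 -0.5584] g 58.067786693573 q6 -1.2457195434586459
[[194.2776  55.9625]]
[[202.0203 241.3118]]
```

step_arm([
  {"dp": [0, 0.008, -0.2], "yaw": 0.02, "grip": 0},
  {"dp": [0, 0, -0.12], "yaw": 0, "grip": 0},
  {"dp": [0, 0, -0.045], "yaw": 0, "grip": 0},
  {"dp": [0, 0, 0], "yaw": 0, "grip": 0},
  {"dp": [0, 0, 0], "yaw": 0, "grip": 0},
])

```text
clock: 25.12
position: [0.4788, 0.1925, 0.0831]
ee_rot: [-0.0, 0.038, 0.999, -0.0]
contact_force: [-1.2, -0.8, -1.2]
width: 0.0145
gripper_force: 58.1
```

```bash
python3 - <<'E'
from h import *
s=st();c,im=look('wrist','w12.png')
E
```

```text
t 25.125 p [0.4788 0.1925 0.0831] closeaxis 85.62 w 0.014455221725232706 F [-1.1725 -0.8281 -1.2259] g 58.13811421394348 q6 -1.2466334084844293
```

View pics/w12.png

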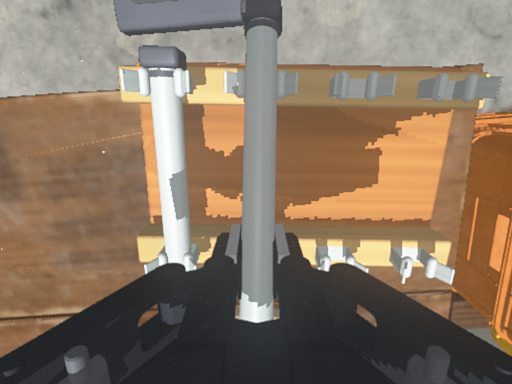

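Rod 1 is seated in pair 4, with its far cap end at (161,47). The held rod at column 262 is centred over pair 3's far clip (225–298).

```bash
python3 - <<'E'
from h import *
c=cams.get_calibration('wrist')
print(cast(c,[(161,47)],.052), 'want end', .4437-.075*.995)
print('bars',cast(c,[(205,66),(205,104),(305,236),(305,265)],.034))
print('held end',cast(c,[(263,0)],.074))
E
```

```text
[[0.3774 0.1531 0.052 ]] want end 0.369075
bars [[0.3849 0.1705 0.034 ]
 [0.405  0.1679 0.034 ]
 [0.4927 0.223  0.034 ]
 [0.5144 0.2224 0.034 ]]
held end [[0.3685 0.2031 0.074 ]]
```

step_arm([
  {"dp": [0, 0, -0.03], "yaw": 0, "grip": 0},
  {"dp": [0, 0, -0.01], "yaw": 0, "grip": 0},
  {"dp": [0, 0, -0.01], "yaw": 0, "grip": 0},
  {"dp": [0, 0, 0], "yaw": 0, "grip": 0},
])

```text
clock: 25.68
position: [0.481, 0.1932, 0.0733]
ee_rot: [0.002, 0.038, 0.999, 0.001]
contact_force: [3.7, -1.3, 4.1]
width: 0.0143
gripper_force: 58.7
```

step_arm([
  {"dp": [0, 0, -0.01], "yaw": 0, "grip": 0},
  {"dp": [0, 0, -0.005], "yaw": 0, "grip": 0},
  {"dp": [0, 0, 0], "yaw": 0, "grip": 0},
])

```text
clock: 26.05
position: [0.4803, 0.1934, 0.0701]
ee_rot: [0.001, 0.038, 0.999, 0.001]
contact_force: [5.9, 0.5, 6.1]
width: 0.0146
gripper_force: 58.4
```

step_arm([
  {"dp": [-0.008, 0, 0], "yaw": 0, "grip": 0},
  {"dp": [0, 0, 0], "yaw": 0, "grip": 0.15},
  {"dp": [0, 0, 0], "yaw": 0, "grip": 0.3},
  {"dp": [0, 0, 0.2], "yaw": 0, "grip": 0.3},
  {"dp": [0, 0, 0.15], "yaw": 0, "grip": 0.1},
])

```text
clock: 26.68
position: [0.4756, 0.1928, 0.1394]
ee_rot: [-0.002, 0.038, 0.999, -0.0]
contact_force: [-0.3, 0.6, 0.3]
width: 0.0096
gripper_force: 0.0
```

step_arm([
  {"dp": [-0.149, 0.015, 0], "yaw": 0, "grip": 0},
  {"dp": [0, 0, 0], "yaw": 0, "grip": 0},
])

```text
clock: 26.92
position: [0.4438, 0.1956, 0.1387]
ee_rot: [-0.003, 0.038, 0.999, -0.001]
contact_force: [0.1, -0.3, -0.2]
width: 0.0002
gripper_force: 0.0
```

```bash
python3 - <<'E'
from h import *
s=st();c,im=look('wrist','w13.png')
d=np.array([np.cos(np.radians(-5.5)),np.sin(np.radians(-5.5))])
for nm,m,z in(('rod1',np.array([.444,.1455]),.052),('rod2',np.array([.449,.1953]),.067)):
    s_,sat,val,p0,u=ends(c,im,m-d*.1,m+d*.1,z=z,ext=0)
    print(nm,' '.join(f'{int(round(t*1e3))-100}:{a:.0f}/{b:.0f}' for t,a,b in list(zip(s_,sat,val))[:55]))
    print(nm,' '.join(f'{int(round(t*1e3))-100}:{a:.0f}/{b:.0f}' for t,a,b in list(zip(s_,sat,val))[-55:]))
E
```

```text
t 26.925 p [0.4438 0.1956 0.1387] closeaxis 85.68 w 0.0002367813937437723 F [ 0.0509 -0.2676 -0.233 ] g 0.0 q6 -1.2246446300045342
rod1 -100:15/158 -99:15/165 -98:14/166 -97:13/166 -96:13/169 -95:13/169 -94:12/168 -93:13/169 -92:13/170 -91:12/170 -90:12/171 -89:13/174 -88:13/172 -87:15/173 -86:12/172 -85:13/171 -84:13/169 -83:16/172 -82:15/171 -81:13/171 -80:15/172 -79:14/179 -78:15/183 -77:14/187 -76:14/189 -75:14/187 -74:15/189 -73:14/189 -72:14/186 -71:14/190 -70:15/192 -69:15/175 -68:14/86 -67:15/104 -66:17/134 -65:17/142 -64:19/150 -63:18/151 -62:18/152 -61:19/157 -60:20/143 -59:16/127 -58:10/168 -57:14/150 -56:8/159 -55:10/171 -54:10/210 -53:8/237 -52:6/238 -51:8/234 -50:7/230 -49:7/229 -48:5/245 -47:6/246 -46:6/236
rod1 46:11/170 47:10/216 48:4/251 49:6/245 50:5/105 51:20/53 52:28/54 53:14/57 54:19/58 55:14/54 56:14/56 57:14/57 58:14/55 59:10/50 60:15/52 61:19/52 62:20/49 63:10/51 64:20/51 65:10/50 66:10/50 67:16/51 68:10/49 69:10/49 70:11/48 71:5/50 72:10/47 73:5/48 74:11/47 75:6/46 76:6/46 77:16/48 78:16/47 79:16/45 80:10/49 81:17/46 82:12/45 83:16/49 84:12/46 85:11/47 86:17
[... 508 characters left out ...]
65:13/155 -64:13/156 -63:13/155 -62:15/153 -61:14/156 -60:8/140 -59:10/149 -58:8/157 -57:10/152 -56:9/160 -55:8/159 -54:8/152 -53:7/153 -52:9/154 -51:8/152 -50:7/149 -49:8/149 -48:7/137 -47:8/136 -46:7/138
rod2 45:24/54 46:28/53 47:29/52 48:16/48 49:25/51 50:31/50 51:19/51 52:20/50 53:27/48 54:21/48 55:17/49 56:26/46 57:6/45 58:25/49 59:19/46 60:15/45 61:17/44 62:6/45 63:17/45 64:6/41 65:18/46 66:20/42 67:12/46 68:10/43 69:12/44 70:12/45 71:12/41 72:10/43 73:6/43 74:6/44 75:12/44 76:26/43 77:23/42 78:35/44 79:24/44 80:27/43 81:30/41 82:41/40 83:24/42 84:57/42 85:51/38 86:51/41 87:40/41 88:38/39 89:55/41 90:26/40 91:28/46 92:42/54 93:24/48 94:34/37 95:28/41 96:24/39 97:28/38 98:19/40 99:21/41
```

Rod 2 rests about 6 mm too far towards −x and rod 1 sits about 6 mm towards +x. I'll grip rod 2 at its middle, shift it +5.5 mm, and press it in.

step_arm([
  {"dp": [0, 0, 0], "yaw": 0, "grip": 0.3},
  {"dp": [0, 0, -0.2], "yaw": 0, "grip": 0.3},
  {"dp": [0, 0, -0.112], "yaw": 0, "grip": 0.3},
  {"dp": [0, 0, 0], "yaw": 0, "grip": 0.15},
  {"dp": [0, 0, 0], "yaw": 0, "grip": 0},
])

```text
clock: 27.6
position: [0.4471, 0.1957, 0.0769]
ee_rot: [-0.001, 0.038, 0.999, -0.0]
contact_force: [-1.8, 0.7, -3.6]
width: 0.0131
gripper_force: 58.7
```

step_arm([
  {"dp": [0, 0, 0], "yaw": 0, "grip": 0},
  {"dp": [0.014, 0, 0], "yaw": 0, "grip": 0},
  {"dp": [0.014, 0, 0], "yaw": 0, "grip": 0},
  {"dp": [0, 0, 0], "yaw": 0, "grip": 0},
])

```text
clock: 28.1
position: [0.4543, 0.1959, 0.0777]
ee_rot: [0.001, 0.038, 0.999, 0.0]
contact_force: [-0.8, -1.2, -2.6]
width: 0.0127
gripper_force: 59.0
```

step_arm([
  {"dp": [0, 0, -0.015], "yaw": 0, "grip": 0},
  {"dp": [0, 0, -0.015], "yaw": 0, "grip": 0},
  {"dp": [0, 0, -0.015], "yaw": 0, "grip": 0},
  {"dp": [0, 0, 0], "yaw": 0, "grip": 0},
])

```text
clock: 28.6
position: [0.4555, 0.1954, 0.0695]
ee_rot: [0.002, 0.038, 0.999, -0.0]
contact_force: [2.1, -5.7, 6.2]
width: 0.0131
gripper_force: 60.7
```

step_arm([
  {"dp": [0, 0, -0.015], "yaw": 0, "grip": 0},
  {"dp": [0, 0, -0.01], "yaw": 0, "grip": 0},
  {"dp": [0, 0, 0], "yaw": 0, "grip": 0},
])

```text
clock: 28.98
position: [0.4554, 0.1957, 0.0657]
ee_rot: [0.002, 0.038, 0.999, 0.0]
contact_force: [-0.6, -5.1, 19.3]
width: 0.0128
gripper_force: 62.2
```

step_arm([
  {"dp": [0, 0, -0.01], "yaw": 0, "grip": 0},
  {"dp": [0, 0, 0], "yaw": 0, "grip": 0},
])

```text
clock: 29.22
position: [0.4554, 0.1957, 0.0655]
ee_rot: [0.003, 0.038, 0.999, 0.0]
contact_force: [-4.0, -7.9, 33.9]
width: 0.0131
gripper_force: 63.8
```

step_arm([
  {"dp": [0, 0, -0.008], "yaw": 0, "grip": 0},
  {"dp": [0, 0, 0], "yaw": 0, "grip": 0},
])

```text
clock: 29.48
position: [0.4555, 0.1957, 0.0654]
ee_rot: [0.003, 0.037, 0.999, 0.0]
contact_force: [-7.4, -7.6, 45.1]
width: 0.013
gripper_force: 65.2
```

```bash
python3 - <<'E'
from h import *
s=st();print(s['moment'])
E
```

```text
t 29.475 p [0.4555 0.1957 0.0654] closeaxis 85.71 w 0.012973613281239237 F [-7.4317 -7.5783 45.1173] g 65.16475439071655 q6 -1.2279589171055114
[-1.2916  1.5228  0.1043]
```

step_arm([
  {"dp": [0, 0, 0.02], "yaw": 0, "grip": 0},
  {"dp": [0, 0, 0], "yaw": 0, "grip": 0.2},
  {"dp": [0, 0, 0], "yaw": 0, "grip": 0.3},
  {"dp": [0, 0, 0.25], "yaw": 0, "grip": 0.3},
  {"dp": [0.14, -0.016, 0], "yaw": 0, "grip": 0},
])

```text
clock: 30.1
position: [0.4814, 0.194, 0.1158]
ee_rot: [0.001, 0.038, 0.999, 0.001]
contact_force: [0.9, -0.5, -0.1]
width: 0.0089
gripper_force: 0.0
```

step_arm([
  {"dp": [0, 0, 0], "yaw": 0, "grip": 0},
  {"dp": [0, 0, -0.1], "yaw": 0, "grip": 0},
  {"dp": [0, 0, -0.08], "yaw": 0, "grip": 0},
  {"dp": [0, 0, 0], "yaw": 0, "grip": 0},
])

```text
clock: 30.6
position: [0.4791, 0.1927, 0.0758]
ee_rot: [-0.002, 0.038, 0.999, -0.0]
contact_force: [0.1, 1.2, 0.1]
width: 0.0002
gripper_force: 0.0
```

step_arm([
  {"dp": [0, 0, -0.012], "yaw": 0, "grip": 0},
  {"dp": [0, 0, 0], "yaw": 0, "grip": 0},
])

```text
clock: 30.85
position: [0.4803, 0.1928, 0.075]
ee_rot: [-0.001, 0.038, 0.999, 0.0]
contact_force: [0.0, 0.5, -0.8]
width: -0.0003
gripper_force: 0.1
```

step_arm([
  {"dp": [0, 0, 0.12], "yaw": 0, "grip": 0},
  {"dp": [-0.16, 0.016, 0], "yaw": 0, "grip": 0},
  {"dp": [-0.16, 0.016, 0], "yaw": 0, "grip": 0},
  {"dp": [0, 0, -0.105], "yaw": 0, "grip": 0},
  {"dp": [0, 0, 0], "yaw": 0, "grip": 0},
])

```text
clock: 31.48
position: [0.4158, 0.1989, 0.0774]
ee_rot: [-0.001, 0.038, 0.999, -0.0]
contact_force: [-0.5, -0.3, 0.4]
width: -0.0
gripper_force: 0.0
```

step_arm([
  {"dp": [0, 0, -0.01], "yaw": 0, "grip": 0},
  {"dp": [0, 0, 0], "yaw": 0, "grip": 0},
])

```text
clock: 31.72
position: [0.418, 0.1992, 0.0765]
ee_rot: [0.0, 0.038, 0.999, 0.0]
contact_force: [-0.4, -0.3, -0.3]
width: 0.0
gripper_force: 0.0
```

step_arm([
  {"dp": [0, 0, -0.01], "yaw": 0, "grip": 0},
  {"dp": [0, 0, 0], "yaw": 0, "grip": 0},
])

```text
clock: 31.98
position: [0.418, 0.1992, 0.0749]
ee_rot: [0.001, 0.038, 0.999, 0.0]
contact_force: [-0.1, -0.5, 4.3]
width: -0.0001
gripper_force: 2.0
```

step_arm([
  {"dp": [0, 0, 0.25], "yaw": 0, "grip": 0},
  {"dp": [0.14, -0.12, 0.06], "yaw": 0, "grip": 0.3},
  {"dp": [0, 0, 0], "yaw": 0, "grip": 0.3},
  {"dp": [0, 0, 0], "yaw": 0, "grip": 0.3},
])

```text
clock: 32.48
position: [0.4445, 0.175, 0.1358]
ee_rot: [-0.001, 0.039, 0.999, -0.0]
contact_force: [0.4, 0.4, -1.1]
width: 0.0255
gripper_force: 0.0
```

```bash
cat >> h.py <<'E'
def farends(mids,z=.052):
    s=st();c,im=look('wrist',f"fe{s['clock']:.0f}.png");d=np.array([np.cos(np.radians(-5.5)),np.sin(np.radians(-5.5))])
    for m in mids:
        m=np.array(m);s_,sat,val,p0,u=ends(c,im,m-d*.11,m+d*.11,z=z,ext=0)
        print(m,' '.join(f'{int(round(t*1e3))-110}:{a:.0f}/{b:.0f}' for t,a,b in list(zip(s_,sat,val))[5:55]))
E
python3 - <<'E'
from h import *
farends([(.444,.1455),(.449,.1953)])
E
```

```text
t 32.475 p [0.4445 0.175  0.1358] closeaxis 85.59 w 0.025501139806938574 F [ 0.4139  0.3823 -1.0684] g 0.0 q6 -1.2651579283569938
[0.444  0.1455] -105:14/160 -104:11/159 -103:12/160 -102:14/161 -101:12/156 -100:15/158 -99:14/163 -98:13/163 -97:13/164 -96:14/162 -95:14/165 -94:15/168 -93:14/168 -92:12/166 -91:14/167 -90:14/166 -89:16/167 -88:13/167 -87:12/165 -86:12/169 -85:12/166 -84:13/172 -83:13/177 -82:12/175 -81:12/175 -80:16/177 -79:13/178 -78:13/179 -77:12/181 -76:14/178 -75:13/180 -74:13/181 -73:15/183 -72:14/188 -71:15/187 -70:16/186 -69:15/186 -68:9/91 -67:10/109 -66:16/130 -65:19/147 -64:17/149 -63:18/154 -62:17/155 -61:19/159 -60:18/152 -59:13/122 -58:8/133 -57:8/217 -56:10/160
[0.449  0.1953] -105:13/163 -104:14/164 -103:13/163 -102:14/167 -101:12/164 -100:14/166 -99:12/165 -98:12/168 -97:14/167 -96:14/163 -95:13/162 -94:11/160 -93:12/162 -92:13/164 -91:14/165 -90:12/164 -89:14/171 -88:11/119 -87:6/81 -86:11/87 -85:12/88 -84:6/85 -83:6/84 -82:3/82 -81:6/82 -80:6/79 -79:7/77 -78:9/114 -77:9/108 -76:13/85 -75:10/85 -74:11/123 -73:10/150 -72:11/147 -71:12/149 -70:11/146 -69:12/145 -68:11/143 -67:11/139 -66:11/138 -65:11/137 -64:10/137 -63:10/134 -62:9/135 -61:9/146 -60:9/146 -59:10/145 -58:7/143 -57:9/144 -56:9/144
```

Rod 2 is home, about 3 mm off the middle, which is fine. Rod 1 is 7 mm off, so I'll grip it and slide it back along its clips.

step_arm([
  {"dp": [0.01, -0.148, 0], "yaw": 0, "grip": 0.3},
  {"dp": [0, 0, -0.25], "yaw": 0, "grip": 0.3},
  {"dp": [0, 0, -0.12], "yaw": 0, "grip": 0.3},
  {"dp": [0, 0, 0], "yaw": 0, "grip": 0.1},
  {"dp": [0, 0, 0], "yaw": 0, "grip": 0},
], squeeze=70)

```text
clock: 33.15
position: [0.4435, 0.1455, 0.0609]
ee_rot: [-0.004, 0.038, 0.999, -0.001]
contact_force: [-5.0, 0.6, -10.4]
width: 0.0136
gripper_force: 68.4
```

step_arm([
  {"dp": [0, 0, 0], "yaw": 0, "grip": 0},
  {"dp": [-0.012, 0.001, 0], "yaw": 0, "grip": 0},
  {"dp": [-0.012, 0.001, 0], "yaw": 0, "grip": 0},
  {"dp": [-0.012, 0.001, 0], "yaw": 0, "grip": 0},
  {"dp": [0, 0, 0], "yaw": 0, "grip": 0},
])

```text
clock: 33.78
position: [0.4429, 0.1461, 0.0635]
ee_rot: [0.003, 0.038, 0.999, 0.0]
contact_force: [3.6, -1.8, -4.0]
width: 0.0132
gripper_force: 69.1
```

```bash
python3 - <<'E'
from h import *
farends([(.444,.1455)])
E
```

```text
t 33.775 p [0.4429 0.1461 0.0635] closeaxis 85.65 w 0.013172153185234422 F [ 3.5658 -1.7882 -3.956 ] g 69.1412365436554 q6 -1.3243199219121105
[0.444  0.1455] -105:12/183 -104:13/156 -103:11/156 -102:13/152 -101:14/173 -100:11/181 -99:12/177 -98:13/177 -97:13/175 -96:12/170 -95:12/169 -94:14/166 -93:14/166 -92:13/168 -91:12/171 -90:12/173 -89:14/180 -88:12/175 -87:15/175 -86:14/176 -85:12/174 -84:13/174 -83:13/175 -82:14/172 -81:13/171 -80:14/174 -79:12/172 -78:15/175 -77:14/177 -76:14/182 -75:14/184 -74:12/187 -73:13/185 -72:13/183 -71:14/185 -70:14/183 -69:14/188 -68:7/79 -67:9/89 -66:6/92 -65:8/94 -64:6/91 -63:5/91 -62:8/90 -61:8/90 -60:6/88 -59:6/84 -58:3/98 -57:5/110 -56:3/83
```

step_arm([
  {"dp": [-0.015, 0.0015, 0], "yaw": 0, "grip": 0},
  {"dp": [-0.015, 0.0015, 0], "yaw": 0, "grip": 0},
  {"dp": [0, 0, 0], "yaw": 0, "grip": 0},
])

```text
clock: 34.2
position: [0.4362, 0.1468, 0.0633]
ee_rot: [0.002, 0.038, 0.999, 0.0]
contact_force: [3.1, -2.5, -1.3]
width: 0.0137
gripper_force: 69.5
```

```bash
python3 - <<'E'
from h import *
farends([(.444,.1455)])
E
```

```text
t 34.2 p [0.4362 0.1468 0.0633] closeaxis 85.64 w 0.013689749911790883 F [ 3.0556 -2.4954 -1.331 ] g 69.45266604423523 q6 -1.3207581603385532
[0.444  0.1455] -105:13/181 -104:12/177 -103:12/174 -102:13/173 -101:14/169 -100:12/169 -99:12/166 -98:14/168 -97:14/170 -96:13/171 -95:14/182 -94:14/177 -93:13/176 -92:14/176 -91:14/176 -90:13/176 -89:13/178 -88:14/172 -87:12/170 -86:14/172 -85:14/170 -84:13/174 -83:14/177 -82:13/178 -81:15/181 -80:12/185 -79:12/186 -78:13/182 -77:13/183 -76:14/183 -75:12/125 -74:12/86 -73:6/91 -72:8/94 -71:14/94 -70:9/92 -69:8/89 -68:8/89 -67:9/87 -66:6/83 -65:9/80 -64:5/129 -63:6/82 -62:9/85 -61:8/92 -60:9/144 -59:9/145 -58:9/143 -57:11/144 -56:9/145
```

Rod 1's end is now at −75 mm, so it is centred. Next is the 180 mm rod at x≈0.608.

step_arm([
  {"dp": [0.005, 0, 0], "yaw": 0, "grip": 0.15},
  {"dp": [0, 0, 0], "yaw": 0, "grip": 0.3},
  {"dp": [0, 0, 0.3], "yaw": 0, "grip": 0.3},
  {"dp": [0, 0, 0.2], "yaw": 0, "grip": 0.3},
  {"dp": [0.077, -0.23, 0], "yaw": -0.94, "grip": 0.4},
])

```text
clock: 34.88
position: [0.451, 0.103, 0.1653]
ee_rot: [0.002, 0.108, 0.994, 0.002]
contact_force: [-0.5, -0.2, -0.2]
width: 0.0338
gripper_force: 0.0
```

step_arm([
  {"dp": [0.077, -0.23, 0], "yaw": -0.94, "grip": 0.4},
  {"dp": [0.077, -0.23, 0], "yaw": -0.94, "grip": 0.4},
  {"dp": [0.077, -0.23, 0], "yaw": -0.94, "grip": 0.4},
  {"dp": [0.077, -0.23, 0], "yaw": -0.94, "grip": 0.4},
  {"dp": [0.077, -0.23, 0], "yaw": -0.94, "grip": 0.4},
])

```text
clock: 35.5
position: [0.5267, -0.1297, 0.1618]
ee_rot: [-0.002, 0.447, 0.894, 0.001]
contact_force: [0.9, 0.3, -0.8]
width: 0.0342
gripper_force: 0.0
```

step_arm([
  {"dp": [0.077, -0.23, 0], "yaw": -0.94, "grip": 0.4},
  {"dp": [0.077, -0.23, 0], "yaw": -0.94, "grip": 0.4},
  {"dp": [0.077, -0.23, 0], "yaw": -0.94, "grip": 0.4},
  {"dp": [0.077, -0.23, 0], "yaw": -0.94, "grip": 0.4},
  {"dp": [0.077, -0.23, 0], "yaw": -0.94, "grip": 0.4},
])

```text
clock: 36.12
position: [0.6041, -0.3593, 0.1615]
ee_rot: [-0.002, 0.728, 0.685, 0.0]
contact_force: [0.1, -0.0, -0.1]
width: 0.034
gripper_force: 0.0
```

step_arm([
  {"dp": [0, 0, 0], "yaw": 0, "grip": 0.4},
  {"dp": [0, 0, 0], "yaw": 0, "grip": 0.4},
])

```text
clock: 36.38
position: [0.6036, -0.3578, 0.1612]
ee_rot: [-0.002, 0.727, 0.687, 0.0]
contact_force: [0.2, 1.2, -0.0]
width: 0.0339
gripper_force: 0.0
```

```bash
cat >> h.py <<'E'
def findrod(cx,L,name):
    s=st();c,im=look('wrist',name);o=shafts(c,im,box=(200,20,320,330))
    o=[q for q in o if abs(q[0][0]-cx)<.02 and q[1]>.1]
    for m,l,a in o:
        d=np.array([np.cos(np.radians(a)),np.sin(np.radians(a))]);mm=m[:2]
        s_,sat,val,p0,u=ends(c,im,mm-d*.12,mm+d*.12,ext=0)
        k=sat<30;k=cv2.morphologyEx(k.astype(np.uint8)[:,None],cv2.MORPH_OPEN,np.ones((3,1)))[:,0]>0
        i=np.where(k)[0];j=120
        a0=j
        while k[a0]:a0-=1
        b0=j
        while k[b0] and b0<239:b0+=1
        e0,e1=mm+d*(s_[a0]-.12),mm+d*(s_[b0]-.12)
        print('ends',e0,e1,'mid',(e0+e1)/2,'len',np.linalg.norm(e0-e1),'dir',a)
        print(' '.join(f'{int(round(t*1e3))-120}:{x:.0f}/{y:.0f}' for t,x,y in list(zip(s_,sat,val))[20:45]+list(zip(s_,sat,val))[-45:-20]))
E
python3 - <<'E'
from h import *
findrod(.608,.18,'r3.png')
E
```

```text
t 36.375 p [ 0.6036 -0.3578  0.1612] closeaxis -3.21 w 0.03390142849028269 F [ 0.1559  1.2488 -0.0277] g 0.0 q6 -0.5792780682324931
rod [253 141  18 127] (array([ 0.6081, -0.3854,  0.012 ]), np.float64(0.15652659667840177), np.float64(88.86419499511776))
ends [ 0.6065 -0.4633] [ 0.6094 -0.3154] mid [ 0.608  -0.3893] len 0.148 dir 88.86419499511776
-100:118/151 -99:117/152 -98:116/154 -97:116/154 -96:119/154 -95:119/154 -94:124/154 -93:123/157 -92:121/157 -91:121/160 -90:124/163 -89:127/162 -88:124/158 -87:126/158 -86:123/159 -85:123/162 -84:122/161 -83:122/161 -82:122/161 -81:122/162 -80:129/160 -79:116/154 -78:58/140 -77:21/136 -76:19/136 75:99/245 76:107/237 77:114/206 78:112/145 79:115/158 80:113/172 81:114/231 82:88/253 83:89/252 84:87/252 85:87/251 86:86/252 87:86/251 88:88/251 89:86/252 90:89/251 91:85/252 92:87/252 93:86/251 94:87/251 95:88/251 96:88/251 97:87/252 98:88/252 99:88/252
```

```bash
cat >> h.py <<'E'
def tray():
    c,im=look('top',f"tr{manip.get_state()['clock']:.0f}.png");hsv=cv2.cvtColor(im,cv2.COLOR_BGR2HSV)
    m=cv2.inRange(hsv,(12,70,120),(24,180,255));m[:150]=0;m[235:]=0;m[:,:240]=0;m[:,385:]=0
    for s,r in blobs(m,600,9000):
        w=cast(c,cv2.boxPoints(r),.081);print('tray',w.mean(0),w,s[4])
E
python3 - <<'E'
from h import *
tray()
im=cv2.imread('pics/r3.png');cv2.imwrite('pics/v12.png',im)
E
```

```text
tray [ 0.5777 -0.2026  0.081 ] [[ 0.6301 -0.0956  0.081 ]
 [ 0.6362 -0.3087  0.081 ]
 [ 0.5249 -0.3083  0.081 ]
 [ 0.5195 -0.0978  0.081 ]] 2180
```

View pics/v12.png

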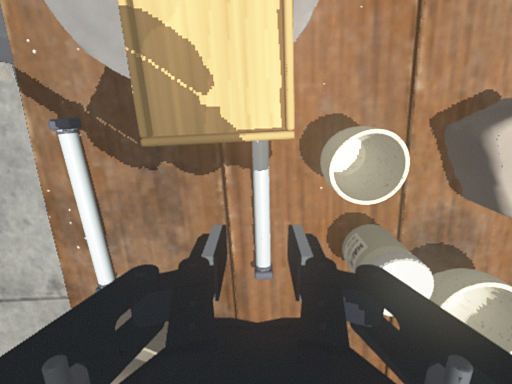

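The tray has been knocked about 33 mm towards −y and now overhangs the rod's +y end. The tray edge is at row 140 and the rod emerges at (261,140)–(263,277). The cup at (365,165) and the jar at (385,265) are to the right. I'll grip the rod and pull it out towards −y before lifting.

```bash
python3 - <<'E'
from h import *
c=cams.get_calibration('wrist');im=cv2.imread('pics/r3.png');hsv=cv2.cvtColor(im,cv2.COLOR_BGR2HSV)
for r in(175,190,205,220,235,250,260):
    k=np.where(hsv[r,240:285,1]<30)[0]+240;print(r,k.min(),k.max(),cast(c,[((k.min()+k.max())/2,r)],.012)[0,:2])
print('end',cast(c,[(263.5,277)],.02),'jar',cast(c,[(363,285),(385,262)],.08),cast(c,[(345,235)],.03),'cup',cast(c,[(322,160)],.067))
E
```

```text
175 253 268 [ 0.6088 -0.3504]
190 254 268 [ 0.6085 -0.3659]
205 254 269 [ 0.6082 -0.3819]
220 254 269 [ 0.6074 -0.3984]
235 255 270 [ 0.6076 -0.4155]
250 255 270 [ 0.6067 -0.433 ]
260 256 270 [ 0.6066 -0.4451]
end [[ 0.6062 -0.4609  0.02  ]] jar [[ 0.6893 -0.433   0.08  ]
 [ 0.706  -0.4123  0.08  ]] [[ 0.6888 -0.4113  0.03  ]] cup [[ 0.6571 -0.3282  0.067 ]]
```

step_arm([
  {"dp": [0.02, -0.226, 0], "yaw": 0.21, "grip": 0.4},
  {"dp": [0, 0, -0.28], "yaw": 0, "grip": 0.4},
  {"dp": [0, 0, -0.2], "yaw": 0, "grip": 0.4},
  {"dp": [0, 0, -0.12], "yaw": 0, "grip": 0.4},
  {"dp": [0, 0, -0.043], "yaw": 0, "grip": 0.4},
], squeeze=60)

```text
clock: 37.1
position: [0.6075, -0.4022, 0.0321]
ee_rot: [-0.002, 0.715, 0.699, -0.0]
contact_force: [-1.0, 1.0, 0.3]
width: 0.0342
gripper_force: 0.0
```

step_arm([
  {"dp": [0, 0, 0], "yaw": 0, "grip": 0.2},
  {"dp": [0, 0, 0], "yaw": 0, "grip": 0},
  {"dp": [0, 0, 0], "yaw": 0, "grip": 0},
  {"dp": [0, 0, 0], "yaw": 0, "grip": 0},
])

```text
clock: 37.6
position: [0.6088, -0.4048, 0.0345]
ee_rot: [0.001, 0.716, 0.698, 0.0]
contact_force: [0.6, -0.6, 2.9]
width: 0.0129
gripper_force: 58.9
```

```bash
python3 - <<'E'
from h import *
s=st();c,im=look('wrist','g3.png');hsv=cv2.cvtColor(im,cv2.COLOR_BGR2HSV)
for r in range(280,325,3):print(r,hsv[r,258],end=' ')
print(cast(c,[(258,300),(258,306),(258,310)],.02)[:,1])
E
```

```text
t 37.6 p [ 0.6088 -0.4048  0.0345] closeaxis -1.44 w 0.012919713817804128 F [ 0.6203 -0.6065  2.9145] g 58.91000211238861 q6 -0.6568398579756678
280 [ 90   1 254] 283 [  0   0 254] 286 [ 90   1 254] 289 [ 90   1 254] 292 [  0   0 254] 295 [ 90   1 254] 298 [ 90   1 254] 301 [ 90   1 254] 304 [ 90   1 254] 307 [ 90   1 254] 310 [ 90   1 254] 313 [ 90   1 254] 316 [  0   0 255] 319 [102  24 141] 322 [100  25 124] [-0.4381 -0.4421 -0.4448]
```

The pads are gripping above the shaft's centre, which explains the earlier slip. I'll open, go 6 mm lower and grip again.

step_arm([
  {"dp": [0, 0, 0], "yaw": 0, "grip": 0.35},
  {"dp": [0, 0, 0], "yaw": 0, "grip": 0.35},
  {"dp": [0, 0, -0.027], "yaw": 0, "grip": 0.35},
  {"dp": [0, 0, 0], "yaw": 0, "grip": 0.1},
  {"dp": [0, 0, 0], "yaw": 0, "grip": 0},
])

```text
clock: 38.28
position: [0.6084, -0.4044, 0.0279]
ee_rot: [-0.0, 0.716, 0.698, -0.0]
contact_force: [0.2, 0.0, -0.0]
width: 0.014
gripper_force: 58.5
```

step_arm([
  {"dp": [0, 0, 0], "yaw": 0, "grip": 0},
  {"dp": [0, 0, 0], "yaw": 0, "grip": 0},
])

```text
clock: 38.52
position: [0.6085, -0.4045, 0.0282]
ee_rot: [-0.0, 0.716, 0.698, 0.0]
contact_force: [-0.3, 0.4, -0.6]
width: 0.0133
gripper_force: 58.5
```

```bash
python3 - <<'E'
from h import *
s=st()
E
```

```text
t 38.525 p [ 0.6085 -0.4045  0.0282] closeaxis -1.43 w 0.01328649349363371 F [-0.2988  0.3856 -0.5695] g 58.508790135383606 q6 -0.6568881089717485
```

step_arm([
  {"dp": [0, -0.1, 0.015], "yaw": 0, "grip": 0},
  {"dp": [0, -0.125, 0], "yaw": 0, "grip": 0},
  {"dp": [0, 0, 0.2], "yaw": 0, "grip": 0},
  {"dp": [0, 0, 0.28], "yaw": 0, "grip": 0},
  {"dp": [0, 0, 0.2], "yaw": 0.11, "grip": 0},
])

```text
clock: 39.15
position: [0.6089, -0.4519, 0.1704]
ee_rot: [0.002, 0.71, 0.704, -0.0]
contact_force: [1.4, 0.1, -1.0]
width: 0.0133
gripper_force: 58.6
```

step_arm([
  {"dp": [-0.137, 0.257, 0], "yaw": 0, "grip": 0},
  {"dp": [-0.137, 0.257, 0], "yaw": 0, "grip": 0},
  {"dp": [-0.137, 0.257, 0], "yaw": 0, "grip": 0},
  {"dp": [-0.137, 0.257, 0], "yaw": 0, "grip": 0},
  {"dp": [-0.137, 0.257, 0], "yaw": 0, "grip": 0},
])

```text
clock: 39.78
position: [0.4711, -0.1924, 0.1679]
ee_rot: [0.001, 0.71, 0.704, 0.0]
contact_force: [-0.1, 1.3, -1.0]
width: 0.0136
gripper_force: 58.8
```

step_arm([
  {"dp": [-0.137, 0.257, 0], "yaw": 0, "grip": 0},
  {"dp": [-0.137, 0.257, 0], "yaw": 0, "grip": 0},
  {"dp": [0, 0, -0.1], "yaw": 0, "grip": 0},
  {"dp": [0, 0, 0], "yaw": 0, "grip": 0},
  {"dp": [0, 0, 0], "yaw": 0, "grip": 0},
])

```text
clock: 40.4
position: [0.4179, -0.0909, 0.148]
ee_rot: [0.001, 0.71, 0.704, 0.0]
contact_force: [0.8, 0.8, -0.6]
width: 0.0136
gripper_force: 58.8
```

```bash
cat >> h.py <<'E'
def held(L,dz):
    s=st();z=s['position'][2]-dz+.01;c,im=look('wrist','held%.0f.png'%s['clock']);hsv=cv2.cvtColor(im,cv2.COLOR_BGR2HSV)
    x,y=s['position'][:2]
    for e in(.045,.06,.07,L/2,L/2+.01):print(e,proj(c,[[x,y+.03+e,z]])[0],end=' ')
    col=np.median(hsv[:,253:260],1);print();print(' '.join(f'{r}:{col[r,1]:.0f}/{col[r,2]:.0f}' for r in list(range(0,90,2))+list(range(300,330,3))))
    for r in (10,20,30,40,45):print(r,cast(c,[(255,r)],z)[0,:2]-[x,y],end=' ')
E
python3 - <<'E'
from h import *
held(.18,.0182)
E
```

```text
t 40.4 p [ 0.4179 -0.0909  0.148 ] closeaxis -0.54 w 0.013564850448532688 F [ 0.8267  0.8477 -0.5646] g 58.80333602428436 q6 -0.3674495955971979
0.045 [252.3663  96.9975] 0.06 [251.8546  59.0969] 0.07 [251.4923  32.2597] 0.09 [250.7105 -25.6329] 0.09999999999999999 [250.2879 -56.9185] 
0:23/151 2:23/141 4:22/129 6:19/106 8:13/172 10:6/239 12:23/143 14:22/146 16:22/147 18:24/144 20:11/204 22:5/248 24:4/251 26:4/250 28:3/250 30:3/250 32:3/250 34:3/250 36:3/250 38:4/250 40:4/251 42:4/251 44:4/251 46:3/251 48:3/251 50:4/251 52:3/251 54:3/251 56:3/251 58:3/252 60:3/251 62:3/251 64:3/251 66:3/252 68:3/252 70:3/252 72:3/252 74:3/252 76:3/252 78:3/252 80:3/252 82:3/252 84:3/252 86:3/252 88:3/252 300:5/245 303:6/245 306:5/245 309:5/246 312:5/245 315:6/245 318:5/244 321:7/251 324:26/52 327:22/56
10 [0.0015 0.1079] 20 [0.0015 0.1044] 30 [0.0014 0.1008] 40 [0.0014 0.0972] 45 [0.0014 0.0953]
```

step_arm([
  {"dp": [-0.005, 0.01, -0.25], "yaw": 0, "grip": 0},
  {"dp": [0, 0, -0.12], "yaw": 0, "grip": 0},
  {"dp": [0, 0, -0.05], "yaw": 0, "grip": 0},
  {"dp": [0, 0, -0.025], "yaw": 0, "grip": 0},
  {"dp": [0, 0, 0], "yaw": 0, "grip": 0},
])

```text
clock: 41.08
position: [0.4164, -0.0881, 0.0587]
ee_rot: [0.001, 0.71, 0.704, 0.0]
contact_force: [-0.4, 0.4, -0.7]
width: 0.0137
gripper_force: 58.8
```

step_arm([
  {"dp": [0, 0, 0], "yaw": 0, "grip": 0.1},
  {"dp": [0, 0, 0], "yaw": 0, "grip": 0.2},
  {"dp": [0, 0, 0], "yaw": 0, "grip": 0.35},
  {"dp": [0, 0, 0], "yaw": 0, "grip": 0.35},
])

```text
clock: 41.58
position: [0.4158, -0.0877, 0.0584]
ee_rot: [0.0, 0.71, 0.704, 0.0]
contact_force: [-0.0, 0.1, -0.5]
width: 0.0299
gripper_force: 0.0
```

step_arm([
  {"dp": [0, 0, 0.25], "yaw": 0, "grip": 0.35},
  {"dp": [0, 0, 0.12], "yaw": 0, "grip": 0.35},
  {"dp": [0, 0, 0], "yaw": 0, "grip": 0.35},
  {"dp": [0, 0, 0], "yaw": 0, "grip": 0.35},
])

```text
clock: 42.08
position: [0.415, -0.0874, 0.1316]
ee_rot: [-0.001, 0.71, 0.704, -0.0]
contact_force: [0.7, 0.3, -0.1]
width: 0.0299
gripper_force: 0.0
```

```bash
python3 - <<'E'
from h import *
level(.18)
E
```

```text
t 42.075 p [ 0.415  -0.0874  0.1316] closeaxis -0.49 w 0.029905033378872518 F [ 0.7036  0.3266 -0.1013] g 0.0 q6 -0.36358100040895946
col 257
0:99/157 3:100/158 6:100/159 9:102/156 12:101/155 15:99/155 18:101/155 21:101/155 24:97/155 27:95/159 30:100/162 33:20/130 36:17/149 39:18/155 42:18/162 45:17/147 48:8/140 51:17/139 54:19/130 57:5/244 60:6/242 63:5/242 66:6/242 69:6/242 72:5/243 75:5/242 78:6/243 81:6/244 84:5/244 87:4/243 90:5/244 93:6/244 96:6/245 99:5/244 102:5/245 105:6/246 108:6/245 215:3/249 218:3/249 221:3/249 224:4/249 227:4/250 230:3/250 233:3/250 236:4/250 239:4/250 242:4/250 245:4/250 248:3/250 251:3/250 254:3/250 257:3/251 260:16/138 263:12/178 266:17/134 269:18/158 272:22/149 275:81/152 278:90/162 281:96/161 284:102/156 287:99/152 290:101/153 293:103/157 296:104/157 299:106/157 302:105/151 305:106/153 308:110/151
0 [ 29.4949 274.7092]
22 [ 34.1718 250.9915]
-22 [ 45.9483 288.9862]
26 [ 38.3036 246.0921]
-26 [ 50.2978 289.9626]
```

Rows 32 and 274 show the rod level. I'll take it to pair 2.

step_arm([
  {"dp": [0.008, -0.005, -0.25], "yaw": 0, "grip": 0.35},
  {"dp": [0, 0, -0.123], "yaw": 0, "grip": 0.35},
  {"dp": [0, 0, 0], "yaw": 0, "grip": 0.1},
  {"dp": [0, 0, 0], "yaw": 0, "grip": 0},
  {"dp": [0, 0, 0], "yaw": 0, "grip": 0},
])

```text
clock: 42.75
position: [0.4178, -0.0889, 0.0584]
ee_rot: [0.001, 0.71, 0.704, 0.0]
contact_force: [-0.6, 0.1, -0.6]
width: 0.0138
gripper_force: 57.9
```

step_arm([
  {"dp": [0, 0, 0.3], "yaw": 0, "grip": 0},
  {"dp": [0, 0, 0.19], "yaw": 0, "grip": 0},
  {"dp": [0.0335, 0.1655, 0], "yaw": 1, "grip": 0},
  {"dp": [0.0335, 0.1655, 0], "yaw": 1, "grip": 0},
  {"dp": [0.0335, 0.1655, 0], "yaw": 1, "grip": 0},
])

```text
clock: 43.38
position: [0.4377, 0.0115, 0.1568]
ee_rot: [0.001, 0.533, 0.846, 0.001]
contact_force: [0.4, 0.7, -0.5]
width: 0.0138
gripper_force: 58.3
```

step_arm([
  {"dp": [0.0335, 0.1655, 0], "yaw": 1, "grip": 0},
  {"dp": [0.0335, 0.1655, 0], "yaw": 1, "grip": 0},
  {"dp": [0.0335, 0.1655, 0], "yaw": 1, "grip": 0},
  {"dp": [0.0335, 0.1655, 0], "yaw": 1, "grip": 0},
  {"dp": [0.0335, 0.1655, 0], "yaw": 1, "grip": 0},
])

```text
clock: 44.0
position: [0.4711, 0.1773, 0.1566]
ee_rot: [0.001, 0.186, 0.983, 0.0]
contact_force: [0.4, -0.1, -0.7]
width: 0.0136
gripper_force: 58.3
```

step_arm([
  {"dp": [0.0335, 0.1655, 0], "yaw": 1, "grip": 0},
  {"dp": [0.0335, 0.1655, 0], "yaw": 1, "grip": 0},
  {"dp": [0, 0, -0.15], "yaw": 0, "grip": 0},
  {"dp": [0, 0, -0.15], "yaw": 0, "grip": 0},
  {"dp": [0, 0, 0], "yaw": 0, "grip": 0},
])

```text
clock: 44.62
position: [0.4826, 0.2418, 0.0945]
ee_rot: [-0.002, 0.039, 0.999, -0.001]
contact_force: [-0.7, 0.7, -1.2]
width: 0.0139
gripper_force: 58.2
```

step_arm([
  {"dp": [0, 0, 0], "yaw": 0, "grip": 0},
  {"dp": [0, 0, 0], "yaw": 0, "grip": 0},
])

```text
clock: 44.88
position: [0.4854, 0.2425, 0.0973]
ee_rot: [0.002, 0.04, 0.999, 0.001]
contact_force: [-0.5, 0.7, -1.0]
width: 0.0139
gripper_force: 58.2
```

```bash
python3 - <<'E'
from h import *
s=st();c,im=look('wrist','p2.png');hsv=cv2.cvtColor(im,cv2.COLOR_BGR2HSV)
# far clip row of pair 2: nominal position, and the rod columns there
for nm,p in(('pair2 far',(.4540-.0518,.2450+.005)),('pair1 far',(.4589-.0518,.2948+.005)),('pair3 far',(.449-.0518,.2003))):print(nm,proj(c,[[*p,.055]]))
m=cv2.inRange(hsv,(0,0,50),(180,45,255))
for r in(84,88,92):
    k=np.where(np.diff(m[r].astype(int)))[0];print(r,k,m[r,100])
E
```

```text
t 44.875 p [0.4854 0.2425 0.0973] closeaxis 85.45 w 0.013881270414397313 F [-0.503   0.7027 -1.0281] g 58.2416832447052 q6 -1.1562358263095394
pair2 far [[259.0113  81.1384]]
pair1 far [[351.5203  82.9506]]
pair3 far [[166.2415  79.0851]]
84 [111 134 193 230 286 322 381 395] 255
88 [ 33  39  41  58 111 135 194 230 285 322 380 395] 255
92 [ 65  66  71 102 151 190 239 278 321 379 395] 255
```

Alignment with pair 2 is good (clip centre column 258, rod 258.5). I'll lay it on the jaws, then regrip at the middle.

step_arm([
  {"dp": [-0.003, 0, -0.07], "yaw": 0, "grip": 0},
  {"dp": [0, 0, -0.035], "yaw": 0, "grip": 0},
  {"dp": [0, 0, 0], "yaw": 0, "grip": 0},
  {"dp": [0, 0, 0], "yaw": 0, "grip": 0},
])

```text
clock: 45.42
position: [0.4837, 0.2423, 0.0745]
ee_rot: [-0.0, 0.04, 0.999, 0.0]
contact_force: [0.2, 0.0, -1.3]
width: 0.0137
gripper_force: 58.3
```

step_arm([
  {"dp": [0, 0, 0], "yaw": 0, "grip": 0.15},
  {"dp": [0, 0, 0], "yaw": 0, "grip": 0.3},
  {"dp": [-0.147, 0.014, 0], "yaw": 0, "grip": 0.3},
  {"dp": [0, 0, 0], "yaw": 0, "grip": 0.3},
  {"dp": [0, 0, 0], "yaw": 0, "grip": 0.3},
])

```text
clock: 46.05
position: [0.4555, 0.2454, 0.0751]
ee_rot: [0.001, 0.039, 0.999, 0.0]
contact_force: [0.1, 0.3, -0.5]
width: 0.0255
gripper_force: 0.0
```

```bash
python3 - <<'E'
from h import *
farends([(.454,.245)],z=.067)
E
```

```text
t 46.05 p [0.4555 0.2454 0.0751] closeaxis 85.48 w 0.02548110374431035 F [ 0.0861  0.3253 -0.5209] g 0.0 q6 -1.1319678672605455
[0.454 0.245] -105:13/176 -104:12/172 -103:16/178 -102:13/174 -101:13/174 -100:11/177 -99:11/177 -98:10/178 -97:12/177 -96:13/178 -95:11/170 -94:14/168 -93:13/173 -92:10/171 -91:14/169 -90:13/168 -89:14/167 -88:12/171 -87:14/175 -86:12/85 -85:17/90 -84:14/89 -83:14/90 -82:14/90 -81:9/87 -80:9/89 -79:9/84 -78:13/79 -77:9/77 -76:7/118 -75:11/81 -74:9/84 -73:3/101 -72:10/148 -71:15/158 -70:13/155 -69:10/155 -68:8/142 -67:10/141 -66:12/143 -65:10/142 -64:10/141 -63:11/142 -62:10/145 -61:8/147 -60:9/142 -59:10/142 -58:7/141 -57:7/141 -56:10/144
```

step_arm([
  {"dp": [0, 0, 0], "yaw": 0, "grip": 0.1},
  {"dp": [0, 0, 0], "yaw": 0, "grip": 0},
  {"dp": [0, 0, 0], "yaw": 0, "grip": 0},
  {"dp": [-0.014, 0, 0], "yaw": 0, "grip": 0},
  {"dp": [0, 0, 0], "yaw": 0, "grip": 0},
])

```text
clock: 46.72
position: [0.4515, 0.2452, 0.0748]
ee_rot: [0.0, 0.04, 0.999, 0.0]
contact_force: [1.0, -0.2, 2.6]
width: 0.0139
gripper_force: 58.7
```

step_arm([
  {"dp": [0, 0, -0.02], "yaw": 0, "grip": 0},
  {"dp": [0, 0, -0.02], "yaw": 0, "grip": 0},
  {"dp": [0, 0, -0.02], "yaw": 0, "grip": 0},
  {"dp": [0, 0, 0], "yaw": 0, "grip": 0},
])

```text
clock: 47.22
position: [0.451, 0.2451, 0.0616]
ee_rot: [-0.001, 0.04, 0.999, -0.0]
contact_force: [1.6, 0.6, -5.7]
width: 0.0134
gripper_force: 58.5
```

step_arm([
  {"dp": [0, 0, -0.015], "yaw": 0, "grip": 0},
  {"dp": [0, 0, 0], "yaw": 0, "grip": 0},
])

```text
clock: 47.48
position: [0.4508, 0.2451, 0.0597]
ee_rot: [-0.001, 0.04, 0.999, -0.0]
contact_force: [-2.1, 0.7, 3.0]
width: 0.0136
gripper_force: 59.6
```

step_arm([
  {"dp": [0, 0, -0.01], "yaw": 0, "grip": 0},
  {"dp": [0, 0, 0], "yaw": 0, "grip": 0},
])

```text
clock: 47.72
position: [0.4508, 0.2451, 0.0595]
ee_rot: [-0.0, 0.04, 0.999, 0.0]
contact_force: [-4.2, -0.6, 16.8]
width: 0.0136
gripper_force: 61.1
```

step_arm([
  {"dp": [0, 0, 0.012], "yaw": 0, "grip": 0.15},
  {"dp": [0, 0, 0], "yaw": 0, "grip": 0.3},
  {"dp": [0, 0, 0.25], "yaw": 0, "grip": 0.3},
  {"dp": [0.165, -0.016, 0], "yaw": 0, "grip": 0},
  {"dp": [0, 0, 0], "yaw": 0, "grip": 0},
])

```text
clock: 48.35
position: [0.4873, 0.2421, 0.1107]
ee_rot: [0.002, 0.04, 0.999, 0.001]
contact_force: [-0.7, 0.1, 0.8]
width: 0.0003
gripper_force: 0.0
```

step_arm([
  {"dp": [0, 0, -0.1], "yaw": 0, "grip": 0},
  {"dp": [0, 0, -0.09], "yaw": 0, "grip": 0},
  {"dp": [0, 0, 0], "yaw": 0, "grip": 0},
  {"dp": [0, 0, 0], "yaw": 0, "grip": 0},
])

```text
clock: 48.85
position: [0.4837, 0.2423, 0.0745]
ee_rot: [-0.0, 0.04, 0.999, 0.0]
contact_force: [-4.6, -0.8, 20.9]
width: 0.0
gripper_force: 10.5
```

step_arm([
  {"dp": [0, 0, 0.12], "yaw": 0, "grip": 0},
  {"dp": [-0.165, 0.016, 0], "yaw": 0, "grip": 0},
  {"dp": [-0.165, 0.016, 0], "yaw": 0, "grip": 0},
  {"dp": [0, 0, -0.12], "yaw": 0, "grip": 0},
  {"dp": [0, 0, 0], "yaw": 0, "grip": 0},
])

```text
clock: 49.48
position: [0.4156, 0.2486, 0.0744]
ee_rot: [-0.002, 0.04, 0.999, 0.0]
contact_force: [-8.7, 0.4, 27.9]
width: 0.0
gripper_force: 14.9
```

step_arm([
  {"dp": [0, 0, 0.25], "yaw": 0, "grip": 0},
  {"dp": [0.14, -0.04, 0.06], "yaw": 0, "grip": 0.3},
  {"dp": [0, 0, 0], "yaw": 0, "grip": 0.3},
  {"dp": [0, 0, 0], "yaw": 0, "grip": 0.3},
])

```text
clock: 49.98
position: [0.4445, 0.2399, 0.1328]
ee_rot: [-0.002, 0.04, 0.999, -0.001]
contact_force: [-0.3, -0.0, -0.0]
width: 0.0256
gripper_force: 0.0
```

```bash
python3 - <<'E'
from h import *
farends([(.444,.1455),(.449,.1953),(.454,.245)])
E
```

```text
t 49.975 p [0.4445 0.2399 0.1328] closeaxis 85.44 w 0.025607242269472235 F [-0.3036 -0.0485 -0.0493] g 0.0 q6 -1.1348377691757323
[0.444  0.1455] -105:24/159 -104:14/148 -103:14/145 -102:16/146 -101:17/149 -100:15/151 -99:13/152 -98:13/152 -97:13/153 -96:14/151 -95:14/149 -94:12/147 -93:16/146 -92:14/149 -91:14/154 -90:15/155 -89:13/162 -88:11/161 -87:14/162 -86:13/163 -85:14/164 -84:12/166 -83:15/162 -82:13/159 -81:13/155 -80:13/158 -79:14/160 -78:15/158 -77:15/160 -76:15/122 -75:22/108 -74:23/134 -73:21/134 -72:21/136 -71:24/138 -70:23/143 -69:26/146 -68:23/137 -67:17/117 -66:12/177 -65:16/155 -64:23/144 -63:20/136 -62:14/191 -61:11/234 -60:11/236 -59:11/240 -58:8/188 -57:8/236 -56:5/247
[0.449  0.1953] -105:12/163 -104:14/163 -103:14/166 -102:11/162 -101:12/165 -100:13/168 -99:11/164 -98:14/165 -97:12/164 -96:13/167 -95:13/170 -94:12/170 -93:12/173 -92:12/171 -91:15/170 -90:13/174 -89:14/177 -88:6/131 -87:19/109 -86:19/133 -85:19/133 -84:19/134 -83:19/132 -82:19/135 -81:17/133 -80:19/132 -79:13/118 -78:15/161 -77:13/157 -76:14/131 -75:13/105 -74:11/162 -73:11/186 -72:10/183 -71:9/188 -70:11/187 -69:12/190 -68:9/189 -67:11/191 -66:9/191 -65:12/194 -64:9/193 -63:11/194 -62:9/196 -61:12/198 -60:10/197 -59:6/168 -58:10/212 -57:8/235 -56:5/249
[0.454 0.245] -105:12/167 -104:15/170 -103:14/168 -102:11/163 -101:14/165 -100:14/163 -99:12/161 -98:12/164 -97:11/162 -96:12/162 -95:14/163 -94:13/163 -93:12/164 -92:9/115 -91:10/80 -90:12/89 -89:8/90 -88:11/90 -87:9/88 -86:11/89 -85:12/85 -84:6/82 -83:10/76 -82:8/138 -81:5/117 -80:7/80 -79:9/84 -78:10/137 -77:12/155 -76:12/154 -75:12/151 -74:12/154 -73:9/137 -72:10/137 -71:14/138 -70:11/139 -69:10/140 -68:11/139 -67:11/141 -66:9/139 -65:12/137 -64:8/136 -63:10/136 -62:10/137 -61:11/136 -60:11/135 -59:10/139 -58:9/147 -57:8/152 -56:8/152
```

All three rods are home and centred within 3 mm. The last is the 190 mm rod.

step_arm([
  {"dp": [0, 0, 0.15], "yaw": 0, "grip": 0.4},
  {"dp": [-0.007, -0.2955, 0], "yaw": -0.985, "grip": 0.4},
  {"dp": [-0.007, -0.2955, 0], "yaw": -0.985, "grip": 0.4},
  {"dp": [-0.007, -0.2955, 0], "yaw": -0.985, "grip": 0.4},
  {"dp": [-0.007, -0.2955, 0], "yaw": -0.985, "grip": 0.4},
])

```text
clock: 50.65
position: [0.4391, 0.0029, 0.163]
ee_rot: [-0.001, 0.331, 0.944, -0.0]
contact_force: [1.1, -0.6, 0.1]
width: 0.0344
gripper_force: 0.0
```

step_arm([
  {"dp": [-0.007, -0.2955, 0], "yaw": -0.985, "grip": 0.4},
  {"dp": [-0.007, -0.2955, 0], "yaw": -0.985, "grip": 0.4},
  {"dp": [-0.007, -0.2955, 0], "yaw": -0.985, "grip": 0.4},
  {"dp": [-0.007, -0.2955, 0], "yaw": -0.985, "grip": 0.4},
  {"dp": [-0.007, -0.2955, 0], "yaw": -0.985, "grip": 0.4},
])

```text
clock: 51.28
position: [0.4327, -0.2921, 0.1628]
ee_rot: [-0.002, 0.65, 0.76, 0.0]
contact_force: [0.4, 0.4, 0.0]
width: 0.0344
gripper_force: 0.0
```

step_arm([
  {"dp": [-0.007, -0.2955, 0], "yaw": -0.985, "grip": 0.4},
  {"dp": [0, 0, 0], "yaw": 0, "grip": 0.4},
  {"dp": [0, 0, 0], "yaw": 0, "grip": 0.4},
])

```text
clock: 51.65
position: [0.4315, -0.3492, 0.1627]
ee_rot: [-0.002, 0.702, 0.712, 0.0]
contact_force: [-0.5, 0.7, -0.7]
width: 0.0344
gripper_force: 0.0
```

```bash
python3 - <<'E'
from h import *
findrod(.429,.19,'r4.png')
E
```

```text
t 51.65 p [ 0.4315 -0.3492  0.1627] closeaxis 0.81 w 0.03441915772722912 F [-0.5146  0.711  -0.6945] g 0.0 q6 -0.8205776126559442
rod [200  20   8 216] (array([ 0.3806, -0.307 ,  0.012 ]), np.float64(0.2219007727819384), np.float64(87.76197674960783))
rod [243 119  19 169] (array([ 0.4279, -0.3794,  0.012 ]), np.float64(0.20283692745421983), np.float64(90.96048479210835))
ends [ 0.4295 -0.4754] [ 0.4263 -0.2854] mid [ 0.4279 -0.3804] len 0.19 dir 90.96048479210835
-100:99/148 -99:99/150 -98:99/150 -97:99/149 -96:74/144 -95:8/130 -94:8/130 -93:19/145 -92:24/145 -91:21/149 -90:17/149 -89:17/149 -88:18/141 -87:13/117 -86:14/92 -85:7/82 -84:7/82 -83:12/104 -82:15/127 -81:12/133 -80:10/163 -79:10/163 -78:6/222 -77:3/244 -76:5/242 76:8/191 77:4/192 78:8/194 79:8/194 80:9/168 81:15/123 82:17/120 83:8/150 84:6/165 85:19/147 86:20/157 87:19/157 88:18/156 89:18/155 90:17/156 91:21/153 92:19/145 93:8/99 94:71/90 95:90/96 96:89/97 97:91/95 98:97/129 99:101/162 100:106/161
```

step_arm([
  {"dp": [-0.02, -0.006, -0.28], "yaw": 0, "grip": 0.4},
  {"dp": [0, 0, -0.22], "yaw": 0, "grip": 0.4},
  {"dp": [0, 0, -0.12], "yaw": 0, "grip": 0.4},
  {"dp": [0, 0, -0.053], "yaw": 0, "grip": 0.4},
  {"dp": [0, 0, 0], "yaw": 0, "grip": 0.4},
])

```text
clock: 52.32
position: [0.4286, -0.3507, 0.0293]
ee_rot: [-0.001, 0.702, 0.713, 0.0]
contact_force: [0.6, -0.3, -0.1]
width: 0.034
gripper_force: 0.0
```

step_arm([
  {"dp": [0, 0, 0], "yaw": 0, "grip": 0.15},
  {"dp": [0, 0, 0], "yaw": 0, "grip": 0},
  {"dp": [0, 0, 0], "yaw": 0, "grip": 0},
  {"dp": [0, 0, 0], "yaw": 0, "grip": 0},
])

```text
clock: 52.82
position: [0.4292, -0.3523, 0.0308]
ee_rot: [0.001, 0.702, 0.712, 0.0]
contact_force: [0.2, 2.2, 7.1]
width: 0.0135
gripper_force: 59.2
```

step_arm([
  {"dp": [0, 0, 0.3], "yaw": -0.15, "grip": 0},
  {"dp": [0, 0, 0.3], "yaw": 0, "grip": 0},
  {"dp": [-0.009, 0.268, 0], "yaw": 0, "grip": 0},
  {"dp": [-0.009, 0.268, 0], "yaw": 0, "grip": 0},
  {"dp": [-0.009, 0.268, 0], "yaw": 0, "grip": 0},
])

```text
clock: 53.45
position: [0.4229, -0.1899, 0.1499]
ee_rot: [0.001, 0.711, 0.704, 0.0]
contact_force: [0.6, 0.6, -0.7]
width: 0.0134
gripper_force: 59.3
```

step_arm([
  {"dp": [-0.009, 0.268, 0], "yaw": 0, "grip": 0},
  {"dp": [-0.009, 0.268, 0], "yaw": 0, "grip": 0},
  {"dp": [-0.009, 0.268, 0], "yaw": 0, "grip": 0},
  {"dp": [0, 0, 0], "yaw": 0, "grip": 0},
  {"dp": [0, 0, 0], "yaw": 0, "grip": 0},
])

```text
clock: 54.08
position: [0.418, -0.0306, 0.1497]
ee_rot: [0.001, 0.71, 0.704, 0.0]
contact_force: [0.3, 1.1, -0.3]
width: 0.0134
gripper_force: 59.3
```

step_arm([
  {"dp": [-0.006, 0.003, -0.25], "yaw": 0, "grip": 0},
  {"dp": [0, 0, -0.12], "yaw": 0, "grip": 0},
  {"dp": [0, 0, -0.045], "yaw": 0, "grip": 0},
  {"dp": [0, 0, -0.025], "yaw": 0, "grip": 0},
  {"dp": [0, 0, 0], "yaw": 0, "grip": 0},
])

```text
clock: 54.7
position: [0.4178, -0.0305, 0.0621]
ee_rot: [0.001, 0.71, 0.704, 0.001]
contact_force: [1.0, -0.1, -0.8]
width: 0.0137
gripper_force: 59.4
```

step_arm([
  {"dp": [0, 0, 0], "yaw": 0, "grip": 0.1},
  {"dp": [0, 0, 0], "yaw": 0, "grip": 0.2},
  {"dp": [0, 0, 0], "yaw": 0, "grip": 0.35},
  {"dp": [0, 0, 0], "yaw": 0, "grip": 0.35},
])

```text
clock: 55.2
position: [0.4163, -0.0296, 0.0615]
ee_rot: [-0.0, 0.71, 0.704, 0.0]
contact_force: [-0.1, 0.1, -0.7]
width: 0.0296
gripper_force: 0.0
```

step_arm([
  {"dp": [0, 0, 0.25], "yaw": 0, "grip": 0.35},
  {"dp": [0, -0.1, 0.12], "yaw": 0, "grip": 0.35},
  {"dp": [0, -0.19, 0], "yaw": 0, "grip": 0.35},
  {"dp": [0, 0, 0], "yaw": 0, "grip": 0.35},
  {"dp": [0, 0, 0], "yaw": 0, "grip": 0.35},
])

```text
clock: 55.82
position: [0.4159, -0.0872, 0.1351]
ee_rot: [-0.001, 0.71, 0.704, -0.0]
contact_force: [-0.0, -0.2, -0.8]
width: 0.03
gripper_force: 0.0
```

```bash
python3 - <<'E'
from h import *
level(.19)
E
```

```text
t 55.825 p [ 0.4159 -0.0872  0.1351] closeaxis -0.53 w 0.029989990267465145 F [-0.013  -0.1577 -0.8025] g 0.0 q6 -0.3622818727107839
col 256
0:101/157 3:99/158 6:102/159 9:101/157 12:102/155 15:100/156 18:99/155 21:102/155 24:103/154 27:98/158 30:96/158 33:95/158 36:102/158 39:18/127 42:15/134 45:17/137 48:17/138 51:13/166 54:16/128 57:6/247 60:5/243 63:5/244 66:5/243 69:5/243 72:5/244 75:5/244 78:5/244 81:6/244 84:5/244 87:5/244 90:5/244 93:5/244 96:5/244 99:5/245 102:5/244 105:6/245 108:5/245 215:8/226 218:8/226 221:8/225 224:8/224 227:8/224 230:11/224 233:9/221 236:8/221 239:9/218 242:11/220 245:9/217 248:12/215 251:9/211 254:10/208 257:10/207 260:11/206 263:11/203 266:12/199 269:12/197 272:11/136 275:16/112 278:9/104 281:12/103 284:17/139 287:17/143 290:18/140 293:38/134 296:105/159 299:102/153 302:102/152 305:104/153 308:107/150
0 [ 22.8552 277.7769]
22 [ 25.9321 252.816 ]
-22 [ 41.3067 293.4536]
26 [ 29.9355 247.7149]
-26 [ 45.9944 294.6759]
```

```bash
python3 - <<'E'
from h import *
c=cams.get_calibration('wrist');im=cv2.imread('pics/lv56.png');hsv=cv2.cvtColor(im,cv2.COLOR_BGR2HSV)
for r in(43,46,70,100,200,230,260,280,287):
    k=np.where(hsv[r,225:290,1]<32)[0]+225;print(r,k.min(),k.max(),len(k),hsv[r,256])
for t in(0,-22,22):
    a=np.radians(t);d=np.array([0,np.cos(a),np.sin(a)]);n=np.array([0,-d[2],d[1]])
    for y in(.09,-.09):
        p=STAND+d*y+n*.01;q=proj(c,[p-[.01,0,0],p+[.01,0,0]]);print(t,y,q[:,0],q[0,1])
tray()
E
```

```text
43 240 265 26 [127  17 135]
46 240 265 26 [117  17 138]
70 244 264 21 [ 84   5 245]
100 245 266 22 [ 84   5 247]
200 225 271 24 [ 73  11 156]
230 225 289 32 [ 84  11 224]
260 225 289 32 [ 83  11 206]
280 226 289 31 [150   3  87]
287 225 279 32 [123  16 144]
0 0.09 [239.3539 269.8975] 32.05106025744982
0 -0.09 [245.0212 268.9778] 272.97649081689525
-22 0.09 [242.2033 267.9484] 47.853110490155046
-22 -0.09 [242.7485 270.9036] 286.6715860980644
22 0.09 [236.127  272.4284] 37.06391104311271
22 -0.09 [246.4996 267.5237] 249.80119859156756
tray [ 0.5762 -0.2041  0.081 ] [[ 0.6301 -0.0956  0.081 ]
 [ 0.6363 -0.3117  0.081 ]
 [ 0.522  -0.3113  0.081 ]
 [ 0.5165 -0.0979  0.081 ]] 2659
```

The cap widths agree (26 px at the +y end, against 25.7 predicted for a 22° tip and 30.5 for level). The rod has tipped with its +y end down, so it goes to the tray, now centred near (0.578, −0.203) and turned about 1.6°.

step_arm([
  {"dp": [0.003, 0, -0.2], "yaw": 0, "grip": 0.35},
  {"dp": [0, 0, -0.132], "yaw": 0, "grip": 0.35},
  {"dp": [0, 0, 0], "yaw": 0, "grip": 0.1},
  {"dp": [0, 0, 0], "yaw": 0, "grip": 0},
  {"dp": [0, 0, 0], "yaw": 0, "grip": 0},
])

```text
clock: 56.55
position: [0.4178, -0.0878, 0.0699]
ee_rot: [0.001, 0.71, 0.704, 0.0]
contact_force: [0.7, 0.0, -0.6]
width: 0.0139
gripper_force: 58.2
```

step_arm([
  {"dp": [0, 0, 0.2], "yaw": 0, "grip": 0},
  {"dp": [0, 0, 0.2], "yaw": 0, "grip": 0},
  {"dp": [0, 0, 0.2], "yaw": 0, "grip": 0},
  {"dp": [0, 0, 0], "yaw": 0, "grip": 0},
])

```text
clock: 57.05
position: [0.4194, -0.0886, 0.1928]
ee_rot: [0.004, 0.71, 0.704, 0.002]
contact_force: [0.9, -0.6, -0.6]
width: 0.014
gripper_force: 58.6
```

```bash
python3 - <<'E'
from h import *
s=st();c,im=look('wrist','t1.png');hsv=cv2.cvtColor(im,cv2.COLOR_BGR2HSV)
col=np.median(hsv[:,253:260],1);print(' '.join(f'{r}:{col[r,1]:.0f}/{col[r,2]:.0f}' for r in range(0,340,5)))
g=s['position']-[0,0,.0175]
for t in(0,-22):
    a=np.radians(t);d=np.array([0,np.cos(a),np.sin(a)]);n=np.array([0,-d[2],d[1]]);print(t,proj(c,[g+d*.126+n*.01,g+d*.116+n*.01]))
E
```

```text
t 57.05 p [ 0.4194 -0.0886  0.1928] closeaxis -0.48 w 0.014012752422310364 F [ 0.9484 -0.5518 -0.5639] g 58.571884632110596 q6 -0.36232140518885814
0:108/144 5:103/144 10:19/118 15:17/122 20:16/127 25:12/109 30:16/119 35:8/230 40:8/225 45:7/226 50:8/227 55:7/227 60:8/227 65:8/228 70:8/230 75:8/229 80:8/229 85:8/230 90:8/231 95:8/229 100:8/231 105:7/230 110:7/231 115:8/230 120:8/232 125:8/231 130:8/232 135:8/232 140:8/232 145:8/234 150:7/232 155:8/237 160:12/222 165:10/152 170:10/155 175:10/152 180:10/152 185:10/153 190:10/154 195:10/154 200:10/155 205:10/155 210:11/156 215:10/155 220:11/156 225:12/155 230:12/155 235:12/154 240:12/155 245:11/155 250:11/155 255:12/155 260:13/156 265:13/156 270:12/154 275:14/154 280:11/154 285:5/247 290:6/245 295:5/245 300:5/245 305:5/246 310:5/246 315:5/246 320:5/251 325:24/52 330:19/53 335:29/52
0 [[250.6241 -45.6131]
 [251.0132 -14.6447]]
-22 [[251.9191  12.525 ]
 [252.0936  29.6625]]
```

step_arm([
  {"dp": [0.2, -0.182, 0], "yaw": 0.12, "grip": 0},
  {"dp": [0.2, -0.182, 0], "yaw": 0.12, "grip": 0},
  {"dp": [0.2, -0.182, 0], "yaw": 0, "grip": 0},
  {"dp": [0.2, -0.182, 0], "yaw": 0, "grip": 0},
  {"dp": [0, 0, 0], "yaw": 0, "grip": 0},
])

```text
clock: 57.72
position: [0.579, -0.2359, 0.1864]
ee_rot: [-0.0, 0.698, 0.716, -0.0]
contact_force: [-0.9, 0.1, -0.6]
width: 0.0139
gripper_force: 58.6
```

step_arm([
  {"dp": [0, 0, 0], "yaw": 0, "grip": 0},
])

```text
clock: 57.85
position: [0.5757, -0.2326, 0.1871]
ee_rot: [-0.002, 0.697, 0.717, -0.001]
contact_force: [-0.6, 0.4, -1.1]
width: 0.0136
gripper_force: 58.6
```

```bash
python3 - <<'E'
from h import *
s=st();c,im=look('wrist','t2.png');hsv=cv2.cvtColor(im,cv2.COLOR_BGR2HSV)
m=cv2.inRange(hsv,(12,60,90),(30,200,255))
for x in(.545,.61,.62):
    y=np.arange(-.33,-.06,.002);q=proj(c,[[x,v,.081] for v in y]).astype(np.float32)[None]
    a=cv2.remap(m,q[...,0],q[...,1],cv2.INTER_NEAREST)[0];print(x,''.join('#' if k else '.' for k in a), q[0,0],q[0,-1])
    e=np.where(a>0)[0];print(y[e.min()],y[e.max()])
for y in(-.14,-.17):
    x=np.arange(.48,.68,.002);q=proj(c,[[v,y,.081] for v in x]).astype(np.float32)[None]
    a=cv2.remap(m,q[...,0],q[...,1],cv2.INTER_NEAREST)[0];print(y,''.join('#' if k else '.' for k in a));e=np.where(a>0)[0];print(x[e.min()],x[e.max()])
E
```

```text
t 57.85 p [ 0.5757 -0.2326  0.1871] closeaxis 1.56 w 0.013564635254305733 F [-0.601   0.3571 -1.1127] g 58.58009576797485 q6 -0.5234110343338789
0.545 ..............................########################################################################################................. [220.7358 292.8721] [217.1476 -46.9673]
-0.26999999999999996 -0.09599999999999981
0.61 ...............................#######################################################################################................. [289.6238 294.6426] [313.194  -44.0869]
-0.26799999999999996 -0.09599999999999981
0.62 ....................##################################################################################################...#............. [300.2117 294.9156] [327.9508 -43.6482]
-0.29 -0.0879999999999998
-0.14 .......................####################...........########################...........############
0.526 0.6800000000000002
-0.17 .......................####################...........########################.............##########
0.526 0.6800000000000002
```

View pics/t2.png

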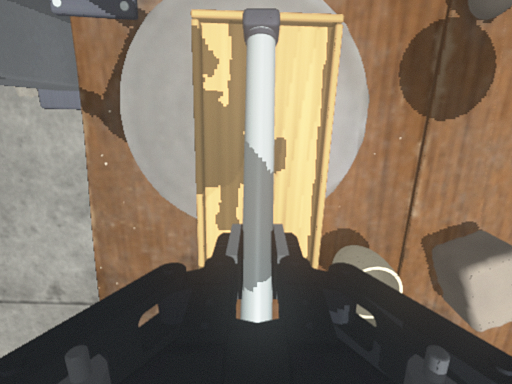

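The picture shows the tilted rod held over the tray, its low cap at (262,22) just inside the tray's far wall (top edge at row 15), centred between the side walls at columns 200 and 325. I'll lower it with a lighter grip so that it pivots flat on the floor.

step_arm([
  {"dp": [0.02, -0.003, -0.1], "yaw": 0, "grip": 0},
  {"dp": [0, 0, -0.1], "yaw": 0, "grip": 0},
  {"dp": [0, 0, 0], "yaw": 0, "grip": 0},
], squeeze=35)

```text
clock: 58.28
position: [0.5789, -0.2322, 0.1476]
ee_rot: [-0.002, 0.697, 0.717, -0.001]
contact_force: [0.5, 0.0, -1.5]
width: 0.0139
gripper_force: 58.6
```

step_arm([
  {"dp": [0, 0, -0.04], "yaw": 0, "grip": 0},
  {"dp": [0, 0, -0.04], "yaw": 0, "grip": 0},
  {"dp": [0, 0, 0], "yaw": 0, "grip": 0},
])

```text
clock: 58.65
position: [0.581, -0.2337, 0.133]
ee_rot: [-0.0, 0.697, 0.717, 0.0]
contact_force: [-0.6, 0.1, 0.9]
width: 0.0142
gripper_force: 58.7
```

step_arm([
  {"dp": [0, 0, -0.04], "yaw": 0, "grip": 0},
  {"dp": [0, 0, -0.04], "yaw": 0, "grip": 0},
  {"dp": [0, 0, 0], "yaw": 0, "grip": 0},
])

```text
clock: 59.02
position: [0.5811, -0.2341, 0.1166]
ee_rot: [-0.0, 0.697, 0.717, 0.0]
contact_force: [0.2, -0.8, 2.8]
width: 0.0142
gripper_force: 58.1
```

step_arm([
  {"dp": [0, 0, -0.04], "yaw": 0, "grip": 0},
  {"dp": [0, 0, -0.03], "yaw": 0, "grip": 0},
  {"dp": [0, 0, 0], "yaw": 0, "grip": 0},
])

```text
clock: 59.4
position: [0.5807, -0.2334, 0.1021]
ee_rot: [-0.001, 0.697, 0.717, 0.0]
contact_force: [0.3, -0.5, 2.0]
width: 0.014
gripper_force: 57.9
```

```bash
python3 - <<'E'
from h import *
s=st();c,im=look('wrist','t3.png');hsv=cv2.cvtColor(im,cv2.COLOR_BGR2HSV)
col=np.median(hsv[:,253:260],1);print(' '.join(f'{r}:{col[r,1]:.0f}/{col[r,2]:.0f}' for r in range(0,80,3)))
E
```

```text
t 59.4 p [ 0.5807 -0.2334  0.1021] closeaxis 1.56 w 0.014045460638710199 F [ 0.3176 -0.5074  1.9813] g 57.907809019088745 q6 -0.5211485134713761
0:5/236 3:5/235 6:5/236 9:5/236 12:5/237 15:5/236 18:5/237 21:6/237 24:6/237 27:5/236 30:6/236 33:6/236 36:5/237 39:5/238 42:5/239 45:5/238 48:5/238 51:5/238 54:6/238 57:5/239 60:6/240 63:5/238 66:5/239 69:6/240 72:5/239 75:5/239 78:5/238
```

It is pivoting as planned, with low forces. I'll go the last few millimetres, release and rise.

step_arm([
  {"dp": [0, 0, -0.02], "yaw": 0, "grip": 0},
  {"dp": [0, 0, -0.01], "yaw": 0, "grip": 0},
  {"dp": [0, 0, 0], "yaw": 0, "grip": 0},
])

```text
clock: 59.82
position: [0.5808, -0.2339, 0.0968]
ee_rot: [-0.0, 0.697, 0.717, -0.0]
contact_force: [-0.3, -2.2, 1.5]
width: 0.0136
gripper_force: 58.0
```

step_arm([
  {"dp": [0, 0, 0], "yaw": 0, "grip": 0.1},
  {"dp": [0, 0, 0], "yaw": 0, "grip": 0.25},
  {"dp": [0, 0, 0], "yaw": 0, "grip": 0.35},
  {"dp": [0, 0, 0], "yaw": 0, "grip": 0.35},
])

```text
clock: 60.32
position: [0.5809, -0.2336, 0.0967]
ee_rot: [-0.0, 0.697, 0.717, 0.0]
contact_force: [-0.4, -0.2, 0.6]
width: 0.0301
gripper_force: 0.0
```

step_arm([
  {"dp": [0, 0, 0.2], "yaw": 0, "grip": 0.35},
  {"dp": [0, 0, 0.25], "yaw": 0, "grip": 0.35},
  {"dp": [0, 0, 0.15], "yaw": 0, "grip": 0.35},
  {"dp": [0, 0, 0], "yaw": 0, "grip": 0.35},
])

```text
clock: 60.82
position: [0.5825, -0.2345, 0.22]
ee_rot: [0.003, 0.697, 0.717, 0.001]
contact_force: [1.1, 0.3, 0.5]
width: 0.0303
gripper_force: 0.0
```

```bash
python3 - <<'E'
from h import *
s=st();c,im=look('wrist','t4.png')
u=np.array([-.028,1.]);m=np.array([.581,-.2035])
hsv=cv2.cvtColor(im,cv2.COLOR_BGR2HSV)
o=shafts(c,im,z=.083,lo=300,box=(200,0,320,330))
for k in range(-115,116,1):
    q=proj(c,[[*(m+u*k/1000),.087]])[0].astype(int)
    if 0<=q[1]<384 and (abs(k)>75):print(f'{k}:{hsv[q[1],q[0],1]}/{hsv[q[1],q[0],2]}',end=' ')
E
```

```text
t 60.825 p [ 0.5825 -0.2345  0.22  ] closeaxis 1.58 w 0.030275637170642595 F [1.0661 0.2902 0.5422] g 0.0 q6 -0.5212276898430009
rod [200   0 118  23] (array([ 0.5819, -0.0883,  0.083 ]), np.float64(0.11467181711326983), np.float64(179.77602108711395))
rod [246  45  18 190] (array([ 0.5813, -0.2   ,  0.083 ]), np.float64(0.19174471924725153), np.float64(91.42767093261078))
rod [310  73  10 112] (array([ 0.6384, -0.1835,  0.083 ]), np.float64(0.11826862278124915), np.float64(90.26829353256359))
-115:131/132 -114:130/133 -113:130/133 -112:137/132 -111:128/131 -110:127/133 -109:119/135 -108:122/134 -107:118/134 -106:123/135 -105:123/135 -104:122/138 -103:126/144 -102:117/198 -101:99/244 -100:98/246 -99:105/238 -98:107/190 -97:107/190 -96:105/153 -95:102/128 -94:102/128 -93:107/129 -92:76/130 -91:22/130 -90:9/140 -89:9/145 -88:5/148 -87:8/152 -86:8/152 -85:10/152 -84:11/145 -83:16/128 -82:22/126 -81:14/147 -80:10/147 -79:16/141 -78:4/174 -77:4/243 -76:4/252 76:2/246 77:2/246 78:3/247 79:2/247 80:3/246 81:2/246 82:3/248 83:5/246 84:5/205 85:20/141 86:14/144 87:3/204 88:17/148 89:18/130 90:8/155 91:11/156 92:10/152 93:10/147 94:9/145 95:12/147 96:9/137 97:28/136 98:105/172 99:100/143 100:99/144 101:108/217 102:102/235 103:98/243 104:95/245 105:102/240 106:65/172 107:15/190 108:20/190 109:19/188 110:20/188 111:19/187 112:20/187 113:18/186 114:18/186 115:17/185
```

The rod lies flat in the tray: it spans −92 to +97 mm (190 mm long) at lying height, clear of both end walls. I'll back the arm off and check the bystanders and rail from above.

step_arm([
  {"dp": [-0.2, 0.2, 0.1], "yaw": 0, "grip": 0.35},
  {"dp": [-0.2, 0.2, 0.1], "yaw": 0, "grip": 0.35},
  {"dp": [-0.2, 0.15, 0.1], "yaw": 0, "grip": 0.35},
  {"dp": [-0.2, 0.15, 0.1], "yaw": 0, "grip": 0.35},
  {"dp": [-0.2, 0, 0.1], "yaw": 0, "grip": 0.35},
])

```text
clock: 61.5
position: [0.3787, -0.0918, 0.3157]
ee_rot: [-0.002, 0.696, 0.718, -0.0]
contact_force: [-0.2, -0.5, 0.3]
width: 0.0299
gripper_force: 0.0
```

step_arm([
  {"dp": [0, 0, 0], "yaw": 0, "grip": 0.35},
  {"dp": [0, 0, 0], "yaw": 0, "grip": 0.35},
])

```text
clock: 61.75
position: [0.3811, -0.0939, 0.3159]
ee_rot: [-0.001, 0.697, 0.717, -0.0]
contact_force: [0.1, -0.7, -1.2]
width: 0.0297
gripper_force: 0.0
```

```bash
python3 - <<'E'
from h import *
st();c,im=look('top','topF.png');a=cv2.imread('pics/top0.png')
d=cv2.absdiff(a,im).max(2)
for n,(x,y) in(('cup',(358,153)),('stamp',(254,147))):print(n,d[y-12:y+12,x-12:x+12].mean(),d[y-12:y+12,x-12:x+12].max())
tray()
hsv=cv2.cvtColor(im,cv2.COLOR_BGR2HSV);m=cv2.inRange(hsv,(0,0,120),(180,45,255));m[:,:140]=0;m[:,212:]=0;m[:195]=0;m[245:]=0
for s,r in blobs(m,40,900):
    w=cast(c,cv2.boxPoints(r),.05);print('rod?',s,w.mean(0))
E
```

```text
t 61.75 p [ 0.3811 -0.0939  0.3159] closeaxis 1.56 w 0.029700662404871993 F [ 0.0895 -0.7065 -1.1999] g 0.0 q6 -0.44666951097497
cup 1.7222222222222223 4
stamp 1.4809027777777777 3
tray [ 0.5762 -0.2041  0.081 ] [[ 0.6301 -0.0956  0.081 ]
 [ 0.6363 -0.3117  0.081 ]
 [ 0.522  -0.3113  0.081 ]
 [ 0.5165 -0.0979  0.081 ]] 2230
rod? [158 201  15  44 257] [0.4599 0.2448 0.05  ]
rod? [175 205  14  40 225] [0.4552 0.1947 0.05  ]
rod? [194 209  11  36 193] [0.4507 0.1421 0.05  ]
```

```bash
python3 -c "
from rig import ticket
print(ticket.sign_off())"
```

```text
the job is handed in; nothing more can be done
None
```

I found four rods and checked them shortest to longest: the 150, 170 and 180 mm rods stayed level and are snapped home in clip pairs, the 190 mm rod tipped and lies flat in the tray, the cup and stamp did not move, and the job was handed in at about 62 s.

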